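Rebuild the spindle of a bench banding wheel

ROBOT

A 6-joint arm with a two-finger parallel gripper is mounted at the origin on the work surface; the furniture and walls round the work are solid. World frame = base frame: x ahead of the robot, y to its left, z up, the work surface at z = 0. Lengths are in mm, angles in rad, forces in N, time in s.
With the tool pointing down it reaches from about 350 to 975 mm from the base axis. Payload 7.1 kg.
Tool frame: the origin (TCP) lies at the very end of the fingers, on their centre line; the grasp point (between the pads) lies 19 mm behind it; z points along the fingers, x is the direction in which the jaws open and shut, and the axes are right-handed (so a half turn about z gives the same grasp; the last joint's range is limited). The gripper opens to 88 mm and grips with 3 to 60 N. Pads are 20 mm wide; open, the fingers measure 115 mm over their backs; the gripper's body (75 mm by 178 mm) begins 61 mm behind the grasp point.
Start: joints at [-1.334, 0.423, 1.63, -0, 1.089, -0.019], TCP at [158.156, -604.642, 222.675] pointing down, gripper open.
Joint ranges: [-3, 3], [-0.9, 2.11], [0.09, 2.58], [-1.31, 4.45], [0.11, 2.69], [-2.54, 2.54]. Speed limits (rad/s): [2.39, 2.39, 3.01, 3.14, 3.14, 3.14].

INTERFACE

Orientations are given as a rotation vector (axis times angle).
In Python, from workcell import * gives the robot as it stands.
- The arm moves only by the tool arm_command, never from a script. Its argument "increments" is a list of rows, each a list of 2 entries, a list of its own where there are three numbers: the shift along the tool's x, y, z in cm, then the turn about the tool's z in degrees. In form: [[[dx, dy, dz], turn], ...]. A call has 1 to 20 rows; each row shifts and turns the pose as measured when the row begins, along the tool's axes as they then stand; what a row does not reach is not made up. A row lasts 1/10 s, in which the tool goes at most 50 mm and 8.59 degrees, less where a joint would pass 70% of its speed; a pose out of reach is approached as far as the arm can. A call is refused whole if a number of a shift passes 5 or a number of a turn 8.59, either way. A call with a gripper value outside its range is refused whole. "gripper" is the opening, from 0 (shut) to 1 (fully open), set as the call begins (left out, the last holds). The fingers move at their own pace and stop on an object; the grip force is fixed at half the most. Time passes only in rows, so rows that do not move let the fingers close. It gives the time, the measured TCP pose, the force and the opening at its end, in the units of the state.
- get_obs(): the state, without advancing time (a new reading comes with each control period).
- get_image(name): name is "scene" or "top" or "wrist"; returns the picture (420x560x3 uint8, red, green, blue); there is no depth.
- camera_params(name): a dict with "K" (3x3 intrinsics, pixels), "rvec" (rotation vector, rad) and "tvec" (3), from world to camera coordinates, as OpenCV has them; the wrist camera has in their place "T_tool_cam" (4x4, takes a point from camera to tool coordinates, whose origin is the TCP and whose axes are the tool frame's). Camera axes: x right, y down, z forward; pixel columns grow to the right and rows downward; lengths in mm; the calibration is good to about 2 mm. The wrist camera is an equidistant fisheye: a pixel r from the principal point sees the ray r / f radians off the axis. A picture is of the moment at which its call begins: read the wrist's pose just before it. camera_params takes no time and is no camera call.
- close_job(): hands the job in, once; it reports no verdict.
The state is a dict: "t": time; "qpos": joint angles; "qvel": joint speeds; "joint_torque": joint torques, N m; "ee_pos": TCP position; "orientation": TCP orientation; "ft_force": force on the tool from outside, world axes, zero at the start; "moment": the same for the moment, N m; "width": finger opening in mm.
Only numpy, scipy, OpenCV 4.12 (cv2) and the standard library are available. Lean on these libraries where they do the work, as an engineer would, in place of code of your own. Each camera call takes 0.05 s, during which the arm holds its last target.

TASK

Put the banding wheel's spindle back together: slide the steel bearing onto the spindle first, then the brass spacer, then push the red retaining collar down until it clicks under the two spring balls, so that each part sits flat and fully home on the one below. The spindle is clamped a little off the middle of its plate, so find it by feel and go gently: nothing may be forced onto or against it (stay below about 25 N). Leave the mug, the beaker and the tin where they are, and let go of everything at the end.

Things in the scene. Friction and masses are not known exactly. Their poses are not given: they have to be found in the camera images.
- base: Square green flange plate (130 x 130 x 10 mm) fixed on the bench, carrying the upright steel spindle. Origin: centre of its underside, on the bench; z up, x, y along its sides. NOT the spindle's axis: the spindle is locked on an eccentric saddle with its axis 4 to 7.5 mm from this point, in an unmeasured direction. Finished part centres stand 37 (bearing), 51 (spacer), 65 mm (collar) above the bench.
- shoulder (a point): Above the plate's centre, 30 mm over the bench: top of the sprung dark steel seat (30 mm diameter) that the bearing rests on; it gives up to 2 mm under more than about 6 N. Round it a 60 mm disc ends 18 mm over the bench. The shaft is 20 mm thick up to a flat step (1.5 mm chamfer) 54.5 mm over the bench, above which a 14 mm neck goes on. Off the spindle's true axis as the plate's origin is.
- balls (a point): Above the plate's centre, 75 mm over the bench: height of two brass spring balls standing out 2 mm from the neck (14 mm diameter, 54.5 to 80 mm over the bench) on two opposite sides. The collar passes them with roughly 4 to 10 N; they then spring out over its top edge and hold it down. Above, a nose narrows to 3 mm diameter at 86.5 mm. Off the true axis as the plate's origin is.
- bearing_mid (a point): Steel ball bearing with black seals: ring of 47 mm outer diameter, 21.4 mm bore (slides freely down the 20 mm shaft), 14 mm high, about 0.1 kg; lies flat on the bench at the start. This point is its centre, half-way up (7 mm above its underside); z is the bore's axis
- spacer_mid (a point): Brass spacer ring: 33 mm outer diameter, 21.4 mm bore (slides freely down the 20 mm shaft), 14 mm high, about 0.06 kg; lies flat on the bench at the start. This point is its centre, half-way up (7 mm above its underside); z is the bore's axis
- collar_mid (a point): Red knurled retaining collar: ring of 36 mm outer diameter, 15.8 mm bore (fits the neck only, not the 20 mm shaft), 14 mm high, about 0.04 kg; either way up; lies flat on the bench at the start. This point is its centre, half-way up (7 mm above its underside); z is the bore's axis
- mug: White mug with green dots, 78 mm wide, 114 mm over the handle, 93 mm high; origin under its middle. Leave alone
- beaker: Grey-brown clay beaker, 78 mm diameter, 83 mm high; origin at the centre of its underside. Leave alone
- tin: Flat white round tin, 70 mm diameter, 28 mm high; origin at the centre of its underside. Leave alone
Mind the look-alikes: they are no part of the job. What is shaped like the part that bears bearing_mid but green is not meant.

How it is judged:
By the outcome, as a careful person would: the job done as asked, in the order asked, and still so for the second after the job is handed in, with the robot touching nothing.
It also fails if it takes over 72 s, if anything falls off the work surface, if the arm or the gripper's body presses on something with over 40 N, if the wrist force passes 120 N, or if a joint passes its speed limit or range.

## Working session

There is one attempt and no reset: what is moved stays moved. The work goes in short steps, Python scripts to look and compute and a tool call to move; the robot and the scene stay as the last step left them, time stands still between calls to the robot, and variables do not carry over. Pictures are saved under pics/ and viewed, and the job is handed in when it is done.

Besides the shell and the picture viewer there is one more tool, called after "Request:" as name([rows], argument=value, ...), one row to a line, values as JSON. arm_command: Moves the arm, as the interface text tells. Its arguments: {"type":"object","properties":{"increments":{"type":"array","items":{"type":"array"}},"gripper":{"type":"number"}},"required":["increments"]}

```bash
ls; mkdir -p pics
python3 - <<'E'
from workcell import *
import cv2,numpy as np
for n in ["scene","top","wrist"]:
    cv2.imwrite(f"pics/{n}0.png",get_image(n)[:,:,::-1]); print(n,camera_params(n))
print(get_obs())
E
```

```text
pics
scene {'K': array([[450.08958547,   0.        , 285.0157954 ],
       [  0.        , 450.08958547, 198.45022181],
       [  0.        ,   0.        ,   1.        ]]), 'rvec': array([ 1.3882316 , -2.21017038,  0.87224475]), 'tvec': array([253.62038955, 430.59566323, 766.38764527])}
top {'K': array([[420.90014701,   0.        , 283.39747167],
       [  0.        , 420.90014701, 205.11325025],
       [  0.        ,   0.        ,   1.        ]]), 'rvec': array([ 2.10856374, -2.14238802,  0.16848093]), 'tvec': array([ 28.45511405, 536.33781335, 974.41993324])}
wrist {'K': array([[325.1922621,   0.       , 278.2119024],
       [  0.       , 325.1922621, 209.0018984],
       [  0.       ,   0.       ,   1.       ]]), 'T_tool_cam': array([[ 9.99999277e-01,  1.16555361e-03,  2.94251457e-04,
        -9.15611823e-01],
       [-1.20211752e-03,  9.68851872e-01,  2.47638054e-01,
        -6.67911201e+01],
       [ 3.54935090e-06, -2.47638228e-01,  9.68852573e-01,
        -1.62694443e+02],
       [ 0.00000000e+00,  0.00000000e+00,  0.00000000e+00,
         1.00000000e+00]])}
{'t': 0.15, 'qpos': array([-1.33403266e+00,  4.23711823e-01,  1.63049971e+00, -2.56468749e-05,
        1.08856077e+00, -1.90023837e-02]), 'qvel': array([-5.61715457e-05, -1.44090408e-03, -8.05742649e-04,  4.05133473e-04,
        2.18730804e-04,  8.32739004e-04]), 'joint_torque': array([ 7.38077870e-05, -5.44984102e+01, -2.73921061e+01,  6.43869373e-02,
        2.04752170e-02, -7.61730689e-05]), 'ee_pos': array([ 158.03448555, -604.25486551,  222.05699663]), 'orientation': array([-2.48605298e+00,  1.91953488e+00,  1.46688369e-03]), 'ft_force': array([-0.90558908,  0.72000609,  0.17973142]), 'moment': array([ 0.05042596,  0.06012563, -0.04110202]), 'width': 87.77563523936546}
```

View pics/scene0.png

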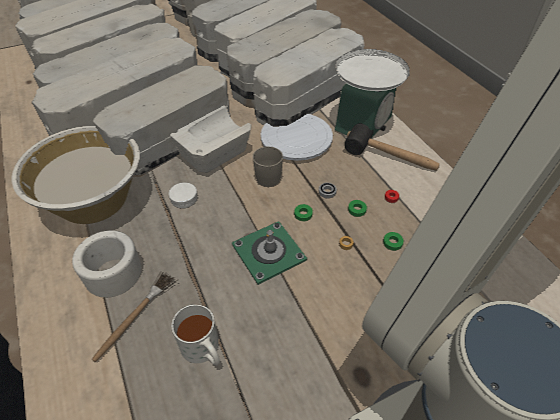

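View pics/top0.png

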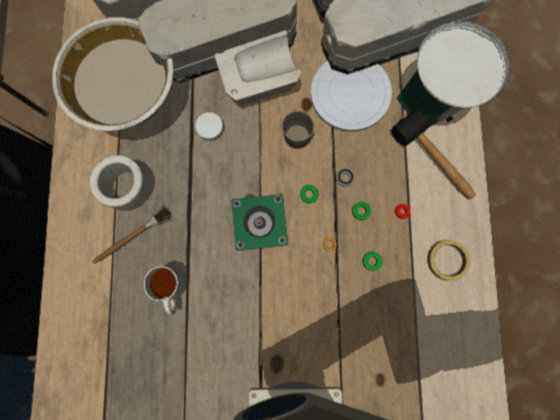

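View pics/wrist0.png

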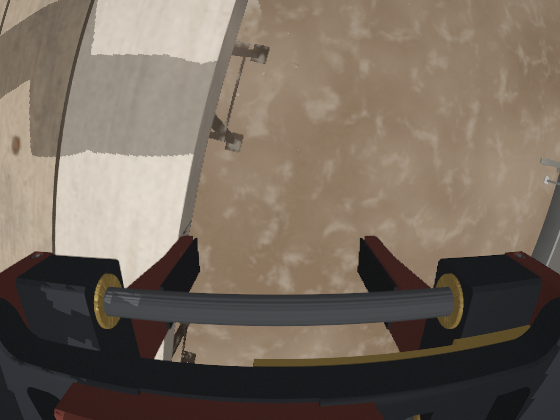

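In the top image, the steel bearing is at about (345,177), the brass spacer at (330,244) and the red collar at (402,211). The plate is at (260,222). The look-alikes are green rings at (309,194), (361,211) and (372,261), plus a large yellow ring at (450,260). The tin is at (209,125), the beaker at (298,129) and the mug at (162,283). I'll check these in close crops.

```bash
cat > h.py <<'E'
from workcell import *
import cv2,numpy as np
from scipy.spatial.transform import Rotation as R
def ray(n,u,v,z):
    c=camera_params(n);Rm=R.from_rotvec(c['rvec']).as_matrix();t=c['tvec']
    d=Rm.T@np.linalg.inv(c['K'])@[u,v,1];o=-Rm.T@t
    return o+d*(z-o[2])/d[2]
def proj(n,P):
    c=camera_params(n);return cv2.projectPoints(np.array(P,float).reshape(-1,3),c['rvec'],c['tvec'],c['K'],None)[0].reshape(-1,2)
def wray(u,v,z,pos,rv):
    c=camera_params('wrist');K=c['K'];T=c['T_tool_cam']
    x=(u-K[0,2])/K[0,0];y=(v-K[1,2])/K[1,1];r=np.hypot(x,y)
    d=np.array([np.sin(r)*x/max(r,1e-9),np.sin(r)*y/max(r,1e-9),np.cos(r)])
    Rt=R.from_rotvec(rv).as_matrix()
    o=pos+Rt@T[:3,3];d=Rt@T[:3,:3]@d
    return o+d*(z-o[2])/d[2]
def wproj(P,pos,rv):
    c=camera_params('wrist');K=c['K'];T=c['T_tool_cam'];Rt=R.from_rotvec(rv).as_matrix()
    p=T[:3,:3].T@(Rt.T@(np.array(P)-pos)-T[:3,3]);a=np.arctan2(np.hypot(p[0],p[1]),p[2]);h=np.hypot(p[0],p[1])
    return K[0,0]*a*p[0]/h+K[0,2],K[1,1]*a*p[1]/h+K[1,2]
def tool(vec):
    o=get_obs();return R.from_rotvec(o['orientation']).as_matrix().T@np.array(vec)
E
python3 - <<'E'
from h import *
t=cv2.imread('pics/top0.png');s=cv2.imread('pics/scene0.png')
cv2.imwrite('pics/t1.png',cv2.resize(t[160:285,225:425],None,fx=4,fy=4,interpolation=cv2.INTER_CUBIC))
cv2.imwrite('pics/s1.png',cv2.resize(s[170:285,225:425],None,fx=4,fy=4,interpolation=cv2.INTER_CUBIC))
for n,p,q in [('bearing',(345,177),(328,190)),('spacer',(330,244),(346,242.5)),('collar',(402.5,211.5),(392,196)),]:
    print(n,ray('top',*p,7),ray('scene',*q,7))
print(ray('top',260,222,10),ray('scene',270,251,10))
E
```

```text
bearing [ 613.42497821 -137.36503399    7.        ] [ 612.34981762 -139.1933551     7.        ]
spacer [443.84327216 -93.56484063   7.        ] [443.83409357 -92.43976993   7.        ]
collar [ 522.1964212  -277.43980941    7.        ] [ 521.85997837 -277.79921574    7.        ]
[501.23356489  79.42394998  10.        ] [496.9412183  80.0817075  10.       ]
```

View pics/t1.png

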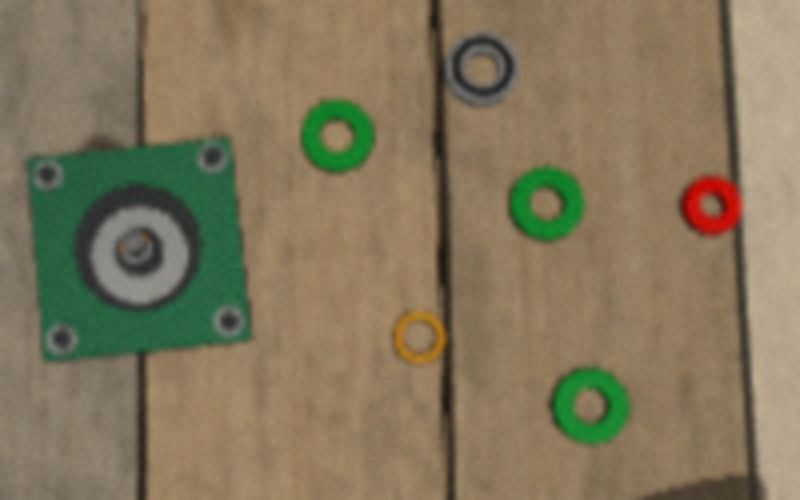

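View pics/s1.png

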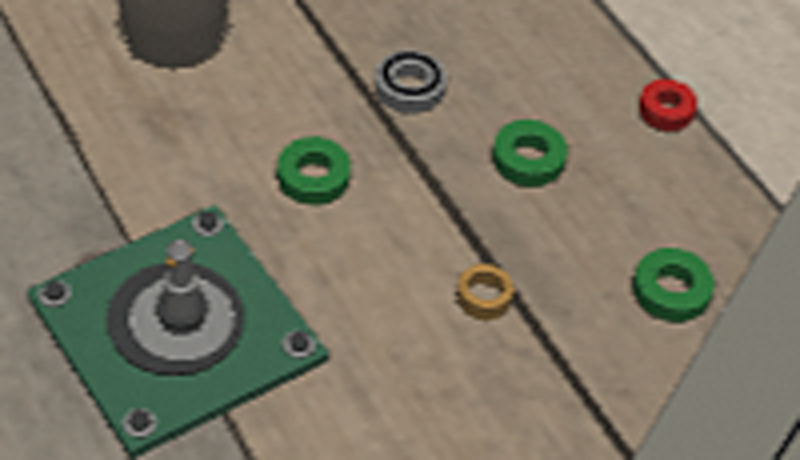

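Run:
```python
from h import *
np.set_printoptions(precision=1,suppress=True)
def T(u,v): return (225+(u+.5)/4-.5,160+(v+.5)/4-.5)
def S(u,v): return (225+(u+.5)/4-.5,170+(v+.5)/4-.5)
for n,p,q,z in [('bearing',T(481,68),S(411,74),14),('spacer',T(420,336),S(486,280),14),('collar',T(711,205),S(668,98),14),('g1',T(338,135),S(315,162),14),('g2',T(546,203),S(531,148),14),('g3',T(591,404),S(674,279),14),
 ('nose',T(134,243),S(181,247),86.5),('disc',T(140,256),S(182,319),18)]+[('c%d'%i,T(*a),S(*b),10) for i,(a,b) in enumerate([((47,174),(54,293)),((212,157),(208,222)),((229,321),(299,344)),((62,338),(140,422))])]:
    print(n,ray('top',*p,z),ray('scene',*q,z))
for n,p,z in [('beaker',(298,122),83),('beakerbase',(298,137),0),('tin',(209,125),28),('mug',(162,283),93)]: print(n,ray('top',*p,z))
o=get_obs();print(R.from_rotvec(o['orientation']).as_matrix())
```

```text
bearing [ 612.7 -136.1   14. ] [ 613.3 -137.3   14. ]
spacer [444.2 -92.   14. ] [446.7 -93.7  14. ]
collar [ 522.7 -275.3   14. ] [ 522.8 -275.8   14. ]
g1 [571.2 -44.8  14. ] [572.4 -45.7  14. ]
g2 [ 525.7 -173.1   14. ] [ 524.2 -173.2   14. ]
g3 [ 401.2 -194.7   14. ] [ 399.4 -193.8   14. ]
nose [494.9  78.5  86.5] [493.2  80.3  86.5]
disc [496.1  79.8  18. ] [495.6  80.2  18. ]
c0 [550.1 138.7  10. ] [550.7 137.7  10. ]
c1 [559.2  34.7  10. ] [560.5  33.5  10. ]
c2 [455.7  25.4  10. ] [455.9  24.9  10. ]
c3 [446.8 129.   10. ] [447. 128.  10.]
beaker [733.7 -18.8  83. ]
beakerbase [724.4 -20.2   0. ]
tin [751.4 207.6  28. ]
mug [355.5 295.1  93. ]
[[ 0.3 -1.  -0. ]
 [-1.  -0.3  0. ]
 [-0.   0.  -1. ]]
```

The two views agree to 1–2 mm, and the steel ring at top pixel (345,177), with black seals and not green, is the bearing. I'll move above it.

```bash
cat >> h.py <<'E'
def go(x,y,z):
    o=get_obs();d=np.array([x,y,z])-o['ee_pos'];v=tool(d)/10
    print('t',o['t'],'ee',o['ee_pos'].round(2),'tool cm',v.round(3),'F',o['ft_force'].round(2),'w',round(o['width'],2))
E
python3 -c "
from h import *
print(get_obs()['t'],get_obs()['ee_pos']);print(R.from_rotvec(get_obs()['orientation']).as_matrix().round(4));go(613,-137,120)"
```

```text
0.15 [ 158.03448555 -604.25486551  222.05699663]
[[ 2.530e-01 -9.675e-01 -3.000e-04]
 [-9.675e-01 -2.530e-01  1.100e-03]
 [-1.200e-03  0.000e+00 -1.000e+00]]
t 0.15 ee [ 158.03 -604.25  222.06] tool cm [-33.683 -55.838  10.245] F [-0.91  0.72  0.18] w 87.78
```

Request:
arm_command([
  [[-2.4,-4.0,0.3],0],
  [[-2.4,-4.0,0.3],0],
  [[-2.4,-4.0,0.3],0],
  [[-2.4,-4.0,0.3],0],
  [[-2.4,-4.0,0.5],0],
  [[-2.4,-4.0,0.5],0],
  [[-2.4,-4.0,0.8],0],
  [[-2.4,-4.0,0.8],0],
  [[-2.4,-4.0,0.8],0],
  [[-2.4,-4.0,0.8],0],
  [[-2.4,-4.0,0.8],0],
  [[-2.4,-4.0,0.8],0],
], gripper=1)

```text
t: 1.35
ee_pos: [560.8, -195.0, 148.7]
orientation: [2.475, -1.932, 0.002]
ft_force: [1.3, -1.0, 0.2]
width: 87.8
```

```bash
python3 -c "
from h import *
go(613,-137,120)"
```

```text
t 1.35 ee [ 560.83 -194.97  148.69] tool cm [-4.363 -6.468  2.859] F [ 1.3  -1.03  0.24] w 87.77
```

Request:
arm_command([
  [[-2.0,-3.0,1.2],0],
  [[-1.6,-2.4,1.0],0],
  [[-0.7,-1.0,0.6],0],
  [[0,0,0],0],
])

```text
t: 1.75
ee_pos: [616.9, -130.2, 117.5]
orientation: [2.482, -1.923, 0.0]
ft_force: [-0.0, -0.3, -0.7]
width: 88.0
```

```bash
python3 -c "
from h import *
go(613,-137,120)
cv2.imwrite('pics/w1.png',get_image('wrist')[:,:,::-1])
o=get_obs();print(wproj([613,-137,14],o['ee_pos'],o['orientation']))"
```

```text
t 1.75 ee [ 616.9  -130.19  117.49] tool cm [ 0.562  0.547 -0.249] F [-0.03 -0.29 -0.72] w 88.03
(np.float64(284.9600114745665), np.float64(212.84343744700442))
```

View pics/w1.png

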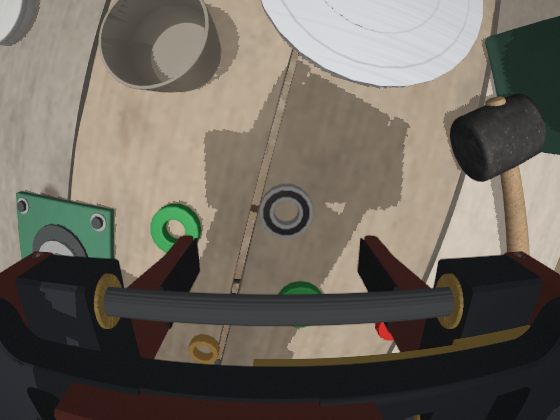

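The wrist picture shows the bearing at (286,211), against a prediction of (285,213).

```bash
python3 -c "
from h import *
im=get_image('wrist')[:,:,::-1]
cv2.imwrite('pics/w1c.png',cv2.resize(im[170:250,230:340],None,fx=6,fy=6,interpolation=cv2.INTER_CUBIC))
o=get_obs();print(wray(286,211,14,o['ee_pos'],o['orientation']))
go(613,-137,120)"
```

```text
[ 614.43664935 -138.33314902   14.        ]
t 1.85 ee [ 616.17 -131.74  118.41] tool cm [ 0.431  0.437 -0.158] F [-0.29 -0.47  0.56] w 87.79
```

View pics/w1c.png

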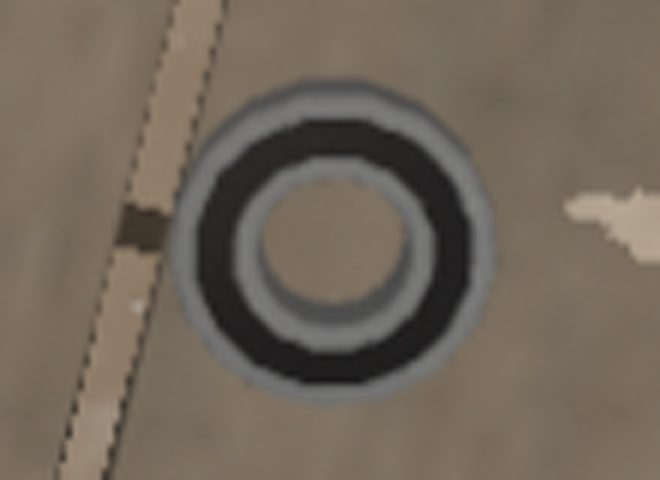

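```bash
python3 -c "
from h import *
o=get_obs();print(wray(285.2,211.4,14,np.array([616.2,-131.7,118.4]),o['orientation']))
go(613.5,-137.5,3)"
```

```text
[ 613.96092761 -137.7241603    14.        ]
t 1.85 ee [ 616.17 -131.74  118.41] tool cm [ 0.473  0.392 11.542] F [-0.29 -0.47  0.56] w 87.79
```

Request:
arm_command([
  [[0.4,0.3,1.0],0],
  [[0.15,0.1,2.5],0],
  [[0,0,2.5],0],
  [[0,0,1.8],0],
  [[0,0,1.0],0],
  [[0,0,0.0],0],
])

```text
t: 2.45
ee_pos: [609.7, -148.2, 29.5]
orientation: [2.471, -1.938, 0.007]
ft_force: [-0.5, 1.1, 0.3]
width: 87.7
```

```bash
python3 -c "
from h import *
go(613.9,-137.6,3)"
```

```text
t 2.45 ee [ 609.67 -148.23   29.46] tool cm [-0.944 -0.659  2.643] F [-0.54  1.07  0.29] w 87.7
```

Request:
arm_command([
  [[-0.9,-0.6,0],0],
  [[0,0,0],0],
  [[0,0,0],0],
])

```text
t: 2.75
ee_pos: [614.3, -138.8, 31.4]
orientation: [2.47, -1.941, 0.011]
ft_force: [1.1, -0.5, -0.1]
width: 87.9
```

```bash
python3 -c "
from h import *
go(613.9,-137.6,3)"
```

```text
t 2.75 ee [ 614.26 -138.77   31.4 ] tool cm [-0.138  0.019  2.839] F [ 1.06 -0.47 -0.15] w 87.89
```

Request:
arm_command([
  [[-0.1,0,0.9],0],
  [[0,0,0.9],0],
  [[0,0,0.6],0],
  [[0,0,0.3],0],
  [[0,0,0],0],
  [[0,0,0],0],
])

```text
t: 3.35
ee_pos: [615.0, -137.5, 2.9]
orientation: [-2.471, 1.94, -0.013]
ft_force: [0.0, -0.0, -0.0]
width: 87.8
```

```bash
python3 -c "
from h import *
go(613.9,-137.6,3)
print(get_obs()['orientation'])
cv2.imwrite('pics/w2.png',get_image('wrist')[:,:,::-1])
go(613.9,-137.6,3)
"
```

```text
t 3.35 ee [ 614.96 -137.47    2.93] tool cm [-0.012  0.106 -0.008] F [ 0.05 -0.02 -0.02] w 87.75
[-2.47072153  1.93970623 -0.01329531]
t 3.4 ee [ 614.98 -137.47    2.99] tool cm [-0.013  0.108 -0.001] F [ 0.17 -0.25 -1.2 ] w 87.87
```

View pics/w2.png

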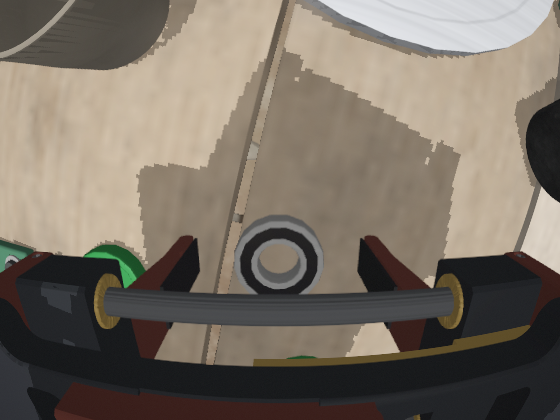

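The bearing at (279,259) sits centred between the finger tips, so I'm closing on it.

Request:
arm_command([
  [[0,0.1,0],0],
  [[0,0,0],0],
  [[0,0,0],0],
  [[0,0,0],0],
  [[0,0,0],0],
  [[0,0,0],0],
  [[0,0,0],0],
  [[0,0,0],0],
], gripper=0)

```text
t: 4.2
ee_pos: [614.5, -138.0, 3.9]
orientation: [-2.47, 1.939, -0.016]
ft_force: [-1.3, -0.3, -0.6]
width: 46.0
```

```bash
python3 -c "
from h import *
go(613.9,-137.6,3)
im=get_image('wrist')[:,:,::-1];cv2.imwrite('pics/w3.png',im)
cv2.imwrite('pics/w3c.png',cv2.resize(im[200:320,200:360],None,fx=5,fy=5,interpolation=cv2.INTER_CUBIC))
go(613.9,-137.6,3)
"
```

```text
t 4.2 ee [ 614.49 -137.99    3.91] tool cm [-0.052  0.049  0.09 ] F [-1.31 -0.29 -0.57] w 45.97
t 4.25 ee [ 614.47 -137.96    3.89] tool cm [-0.049  0.048  0.088] F [ 0.72 -0.45 -0.33] w 46.07
```

View pics/w3c.png

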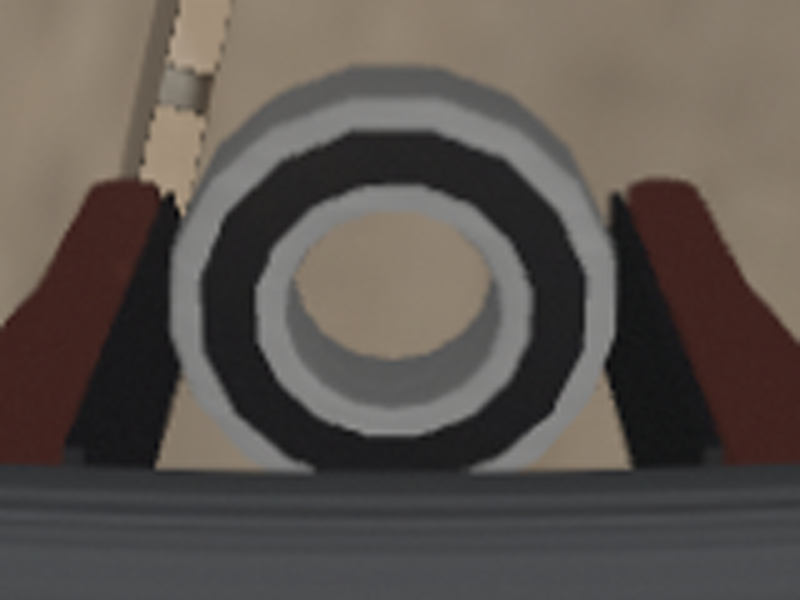

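```bash
python3 -c "
from h import *
o=get_obs()
Rm=R.from_rotvec(o['orientation']).as_matrix();print(Rm.round(4))
for c in [(278.4,261.6),(278.4,260.6)]:
  p=wray(*c,14,o['ee_pos'],o['orientation']);print(p,Rm.T@(p-o['ee_pos']))
go(494.5,79.5,130)
"
```

```text
[[ 0.2372 -0.9714  0.0084]
 [-0.9714 -0.2372 -0.0053]
 [ 0.0072 -0.0069 -1.    ]]
[ 614.31526911 -137.17477906   14.        ] [ -0.72827529  -0.10145927 -10.11386739]
[ 614.85563266 -137.04204082   14.        ] [ -0.72905711  -0.65787344 -10.11001132]
t 4.25 ee [ 614.47 -137.96    3.89] tool cm [-23.88    6.408 -12.827] F [ 0.72 -0.45 -0.33] w 46.07
```

Request:
arm_command([
  [[0,0,-1.5],0],
  [[0,0,-3],0],
  [[0,0,-3],0],
  [[-2,0.5,-2],0],
  [[-3.5,2,0],0],
  [[-3.5,2,0],0],
  [[-3.5,2,0],0],
  [[-3.5,2,0],0],
  [[-2.0,1.5,0],0],
  [[-1,0.5,0],0],
  [[0,0,0],0],
  [[0,0,0],0],
])

```text
t: 5.45
ee_pos: [465.4, 26.2, 110.1]
orientation: [-2.463, 1.937, -0.031]
ft_force: [-1.0, -0.4, -1.1]
width: 46.2
```

```bash
python3 -c "
from h import *
go(446.5,68,115)
"
```

```text
t 5.45 ee [465.4   26.23 110.05] tool cm [-4.499  0.843 -0.558] F [-0.96 -0.4  -1.11] w 46.25
```

Request:
arm_command([
  [[-2,0.4,0],0],
  [[-1.5,0.3,0],0],
  [[-0.6,0.1,0],0],
  [[0,0,0],0],
  [[0,0,0],0],
])

```text
t: 5.95
ee_pos: [454.7, 62.3, 110.7]
orientation: [-2.456, 1.94, -0.039]
ft_force: [-0.5, 0.1, -0.5]
width: 46.2
```

```bash
cat >> h.py <<'E'
def tilt():
    o=get_obs();Rm=R.from_rotvec(o['orientation']).as_matrix();print('toolz',Rm[:,2].round(4),'Rx',Rm[:,0].round(4))
def nose_(u,v,z):
    o=get_obs();p=wray(u,v,z,o['ee_pos'],o['orientation']);Rm=R.from_rotvec(o['orientation']).as_matrix()
    print('world',p.round(2),'tool',(Rm.T@(p-o['ee_pos'])).round(2))
def crop(name,x0,x1,y0,y1,f):
    im=get_image('wrist')[:,:,::-1]
    cv2.imwrite(name,cv2.resize(im[y0:y1,x0:x1],None,fx=f,fy=f,interpolation=cv2.INTER_CUBIC))
E
python3 -c "
from h import *
go(446.5,68,115);tilt()
o=get_obs();print(wproj([495,80,86.5],o['ee_pos'],o['orientation']))
im=get_image('wrist')[:,:,::-1];cv2.imwrite('pics/w4.png',im)
"
```

```text
t 5.95 ee [454.74  62.28 110.66] tool cm [-0.742  0.658 -0.459] F [-0.53  0.07 -0.48] w 46.21
toolz [ 0.0268 -0.0061 -0.9996] Rx [ 0.2313 -0.9728  0.0121]
(np.float64(265.5682492299581), np.float64(169.17179189900114))
```

View pics/w4.png

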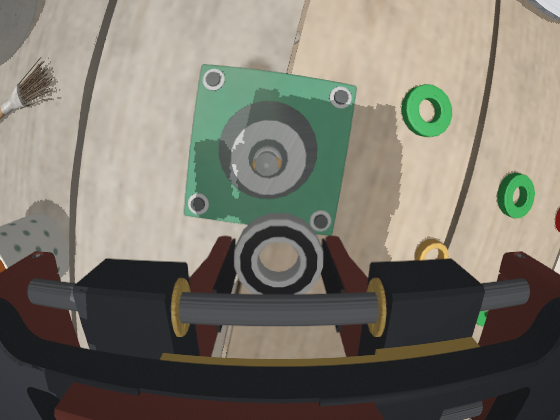

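```bash
python3 -c "
from h import *
o=get_obs();print(o['t'],o['qpos'].round(4),o['ee_pos'],o['joint_torque'].round(2));tilt()
"
```

```text
6.0 [ 0.1162  0.3562  2.082  -0.0146  0.6775  1.465 ] [454.75098498  62.19954359 110.66081873] [  0.26 -41.43 -17.79   0.    -0.12   0.  ]
toolz [ 0.0268 -0.0061 -0.9996] Rx [ 0.231  -0.9729  0.0121]
```

Request:
arm_command([
  [[0,0,0],0],
  [[0,0,0],0],
  [[0,0,0],0],
  [[0,0,0],0],
])

```text
t: 6.4
ee_pos: [455.6, 60.8, 110.6]
orientation: [-2.454, 1.943, -0.039]
ft_force: [0.0, 0.7, -1.6]
width: 45.7
```

```bash
python3 -c "
from h import *
o=get_obs();print(o['t'],o['qpos'].round(4),o['ee_pos'],o['joint_torque'].round(2));tilt()
"
```

```text
6.4 [ 0.1131  0.357   2.0808 -0.0149  0.6776  1.464 ] [455.64516043  60.84326263 110.61677186] [-2.000e-02 -4.141e+01 -1.822e+01 -1.000e-02 -1.800e-01  0.000e+00]
toolz [ 0.0271 -0.0063 -0.9996] Rx [ 0.2292 -0.9733  0.0123]
```

```bash
python3 -c "
from h import *
go(446.5,68,115)
crop('pics/w5.png',210,340,90,280,3.1)
o=get_obs();print(wproj([495,80,86.5],o['ee_pos'],o['orientation']))
"
```

```text
t 6.4 ee [455.65  60.84 110.62] tool cm [-0.901  0.715 -0.467] F [ 0.03  0.73 -1.64] w 45.65
(np.float64(262.67252689804644), np.float64(170.13076842045825))
```

View pics/w5.png

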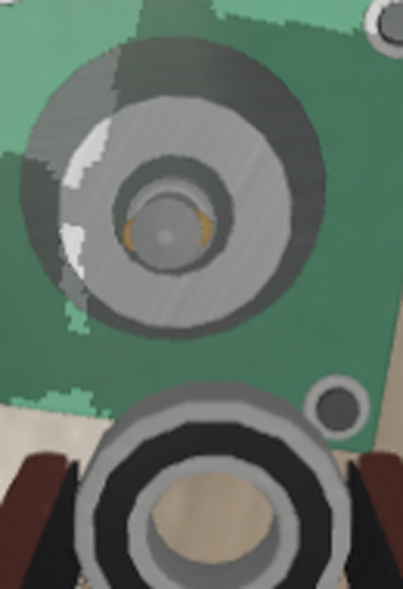

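```bash
python3 -c "
from h import *
nose_(262.9,166.1,86.5);nose_(279,260,110.6+10.3)
"
```

```text
world [497.33  80.4   86.5 ] tool [ -9.76 -44.47  25.11]
world [456.28  61.57 120.9 ] tool [ -0.42  -1.06 -10.26]
```

```bash
python3 -c "
from h import *
go(496.7,79.7,112)
"
```

```text
t 6.45 ee [455.62  60.86 110.62] tool cm [-0.891 -4.433 -0.039] F [-0.84  0.34 -0.35] w 46.2
```

Request:
arm_command([
  [[-0.3,-1.5,0],0],
  [[-0.3,-1.5,0],0],
  [[-0.2,-0.8,0],0],
  [[0,0,0],0],
  [[0,0,0],0],
])

```text
t: 6.95
ee_pos: [491.9, 78.2, 111.2]
orientation: [-2.455, 1.943, -0.038]
ft_force: [-0.0, 0.7, -0.9]
width: 45.8
```

```bash
python3 -c "
from h import *
go(496.7,79.7,112);tilt()
"
```

```text
t 6.95 ee [491.92  78.16 111.19] tool cm [-0.039 -0.502 -0.069] F [-0.01  0.75 -0.88] w 45.77
toolz [ 0.0259 -0.0065 -0.9996] Rx [ 0.2295 -0.9732  0.0123]
```

Request:
arm_command([
  [[0,-0.5,0.3],0],
  [[0,0,0.6],0],
  [[0,0.05,0.6],0],
  [[0,0,0],0],
  [[0,0,0],0],
])

```text
t: 7.45
ee_pos: [495.2, 78.7, 94.3]
orientation: [-2.456, 1.944, -0.035]
ft_force: [-0.1, 0.9, -1.5]
width: 45.9
```

```bash
python3 -c "
from h import *
go(496.7,79.7,97);tilt()
crop('pics/w6.png',215,345,180,320,4.2)
"
```

```text
t 7.45 ee [495.2   78.67  94.27] tool cm [-0.063 -0.175 -0.27 ] F [-0.12  0.85 -1.54] w 45.9
toolz [ 0.0234 -0.0069 -0.9997] Rx [ 0.2294 -0.9733  0.0121]
```

View pics/w6.png

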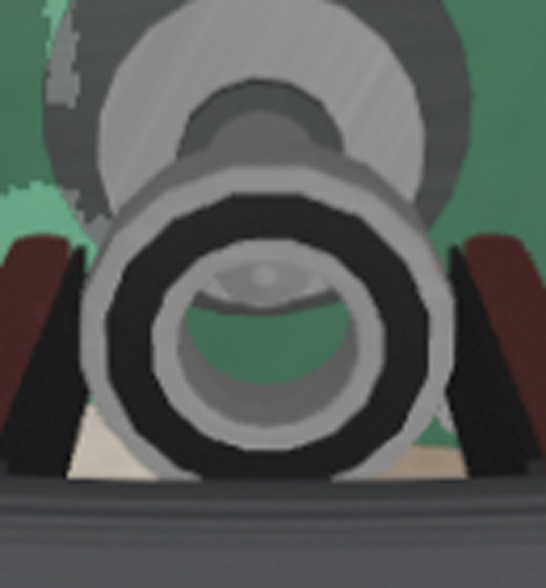

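```bash
python3 -c "
from h import *
nose_(277.5,245.8,86.5);nose_(278.4,261.5,94.3+10.3)
go(496.7,79.7,97)
"
```

```text
world [496.93  80.22  86.5 ] tool [-1.22 -1.93  7.84]
world [494.98  79.47 104.6 ] tool [ -0.72  -0.24 -10.3 ]
t 7.5 ee [495.16  78.64  94.31] tool cm [-0.064 -0.18  -0.266] F [-0.02  1.03 -0.5 ] w 45.81
```

Request:
arm_command([
  [[-0.06,-0.18,0],0],
  [[0,0,0.5],0],
  [[0,0.02,0.8],0],
  [[0,0.02,0.8],0],
  [[0,0.02,0.5],0],
  [[0,0,0],0],
  [[0,0,0],0],
])

```text
t: 8.2
ee_pos: [496.7, 79.3, 65.8]
orientation: [-2.456, 1.944, -0.035]
ft_force: [-0.2, -1.1, -1.7]
width: 45.8
```

```bash
python3 -c "
from h import *
go(496.8,79.3,62);tilt()
crop('pics/w7.png',215,345,180,320,4.2)
"
```

```text
t 8.2 ee [496.75  79.33  65.79] tool cm [-0.     0.003  0.38 ] F [-0.22 -1.12 -1.75] w 45.77
toolz [ 0.023  -0.007  -0.9997] Rx [ 0.2294 -0.9733  0.0121]
```

View pics/w7.png

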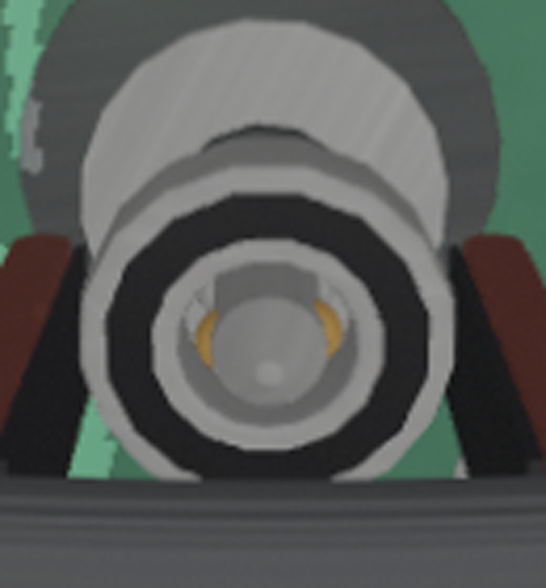

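```bash
python3 -c "
from h import *
nose_(278.7,268.9,86.5);nose_(278.4,261.5,65.8+10.3)
"
```

```text
world [496.93  80.26  86.5 ] tool [ -0.59  -0.87 -20.64]
world [496.51  80.17  76.1 ] tool [ -0.72  -0.22 -10.26]
```

Request:
arm_command([
  [[0,-0.02,0.3],0],
  [[0,0.01,0.3],0],
  [[0,0,0.2],0],
  [[0,0,0.2],0],
  [[0,0,0],0],
])

```text
t: 8.75
ee_pos: [497.6, 79.4, 55.6]
orientation: [-2.455, 1.944, -0.036]
ft_force: [0.3, -0.5, -1.5]
width: 45.5
```

```bash
python3 -c "
from h import *
go(497,79.2,52);tilt();print(get_obs()['moment'])
"
```

```text
t 8.75 ee [497.59  79.35  55.59] tool cm [-0.003  0.068  0.357] F [ 0.29 -0.46 -1.53] w 45.47
toolz [ 0.0243 -0.0068 -0.9997] Rx [ 0.2294 -0.9733  0.0122]
[0.03572177 0.02347258 0.01376288]
```

Request:
arm_command([
  [[0,0.03,0.15],0],
  [[0,0,0.15],0],
  [[0,0,0.15],0],
  [[0,0,0],0],
])

```text
t: 9.15
ee_pos: [497.5, 79.3, 50.8]
orientation: [-2.455, 1.944, -0.037]
ft_force: [-0.6, -1.3, -1.4]
width: 45.9
```

```bash
python3 -c "
from h import *
go(497,79.2,52);tilt();print(get_obs()['moment'])
"
```

```text
t 9.15 ee [497.53  79.27  50.81] tool cm [-0.004  0.051 -0.12 ] F [-0.61 -1.3  -1.37] w 45.91
toolz [ 0.0246 -0.0067 -0.9997] Rx [ 0.2293 -0.9733  0.0122]
[0.02563191 0.01714676 0.02621156]
```

Request:
arm_command([
  [[0,0.01,0.2],0],
  [[0,0.005,0.2],0],
  [[0,0.005,0.2],0],
  [[0,0,0.1],0],
  [[0,0,0],0],
])

```text
t: 9.65
ee_pos: [497.5, 79.2, 43.1]
orientation: [-2.455, 1.944, -0.037]
ft_force: [-0.2, 0.4, -1.6]
width: 46.0
```

```bash
python3 -c "
from h import *
go(497,79.2,34);tilt();print(get_obs()['moment'])
"
```

```text
t 9.65 ee [497.51  79.18  43.14] tool cm [-0.025  0.07   0.913] F [-0.18  0.38 -1.6 ] w 45.97
toolz [ 0.0246 -0.0067 -0.9997] Rx [ 0.2294 -0.9733  0.0122]
[ 0.00221415 -0.01064559 -0.02580065]
```

Request:
arm_command([
  [[0,0.01,0.2],0],
  [[0,0.005,0.2],0],
  [[0,0.005,0.15],0],
  [[0,0,0.1],0],
  [[0,0,0],0],
])

```text
t: 10.15
ee_pos: [497.7, 79.2, 36.1]
orientation: [-2.455, 1.943, -0.037]
ft_force: [0.7, 0.7, -1.7]
width: 45.8
```

```bash
python3 -c "
from h import *
go(497,79.2,34);tilt();print(get_obs()['moment'])
"
```

```text
t 10.15 ee [497.66  79.24  36.13] tool cm [-0.014  0.07   0.211] F [ 0.71  0.71 -1.66] w 45.81
toolz [ 0.025  -0.0065 -0.9997] Rx [ 0.2293 -0.9733  0.0121]
[ 0.091855   -0.01046747  0.02641131]
```

Request:
arm_command([
  [[0,0.01,0.1],0],
  [[0,0,0.1],0],
  [[0,0,0.05],0],
  [[0,0,0],0],
])

```text
t: 10.55
ee_pos: [497.9, 79.3, 33.9]
orientation: [-2.455, 1.943, -0.037]
ft_force: [-0.7, -0.3, 0.2]
width: 46.2
```

```bash
python3 -c "
from h import *
go(497,79.2,34);tilt();print(get_obs()['moment'])
"
```

```text
t 10.55 ee [497.88  79.3   33.86] tool cm [-0.01   0.088 -0.016] F [-0.67 -0.28  0.2 ] w 46.17
toolz [ 0.0255 -0.0064 -0.9997] Rx [ 0.2293 -0.9733  0.0121]
[ 0.06899133  0.11282946 -0.03847238]
```

Request:
arm_command([
  [[0,0,0.03],0],
  [[0,0,0],0],
  [[0,0,0],0],
  [[0,0,0],0],
  [[0,0,0],0],
  [[0,0,0],0],
], gripper=1)

```text
t: 11.15
ee_pos: [498.1, 79.1, 33.5]
orientation: [-2.454, 1.943, -0.038]
ft_force: [0.1, 1.3, -0.0]
width: 87.1
```

```bash
python3 -c "
from h import *
go(497,79.2,34);tilt();print(get_obs()['moment'])
crop('pics/w8.png',140,420,150,330,2.8)
"
```

```text
t 11.15 ee [498.05  79.11  33.5 ] tool cm [-0.032  0.099 -0.053] F [ 0.09  1.34 -0.02] w 87.12
toolz [ 0.0258 -0.0065 -0.9996] Rx [ 0.2293 -0.9733  0.0123]
[-0.00041882  0.09158807 -0.01955228]
```

View pics/w8.png

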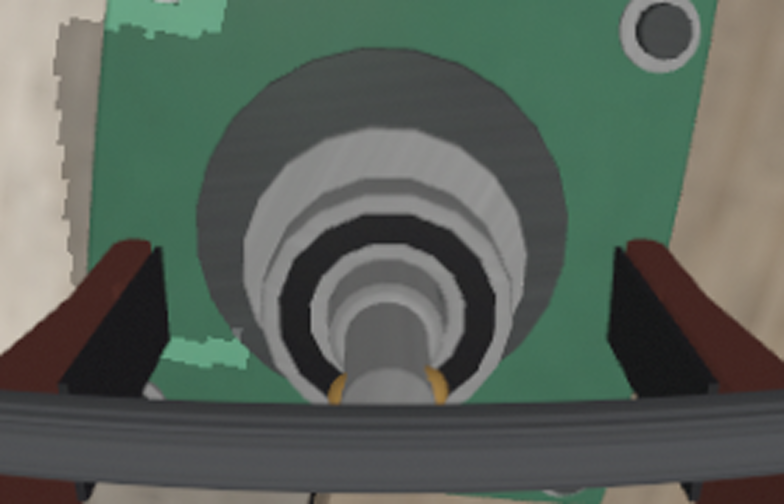

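The bearing is on the shaft and seated, with its black seal ring flat round the shaft. Next is the spacer: up first, then across.

Request:
arm_command([
  [[0,0,-1.5],0],
  [[0,0,-2.5],0],
  [[0,0,-2.5],0],
  [[0,0,-0.8],0],
  [[2.5,0.2,0],0],
  [[3,0.2,0],0],
  [[3,0.2,0],0],
  [[3,0.2,0],0],
  [[2,0.2,0],0],
  [[0.8,0,0],0],
  [[0,0,0],0],
  [[0,0,0],0],
])

```text
t: 12.4
ee_pos: [518.6, -65.7, 107.1]
orientation: [-2.458, 1.942, -0.034]
ft_force: [-0.4, 0.9, -0.7]
width: 87.5
```

```bash
python3 -c "
from h import *
go(446,-92.8,110);tilt()
cv2.imwrite('pics/w9.png',get_image('wrist')[:,:,::-1])
o=get_obs();print(wproj([445.5,-92.8,14],o['ee_pos'],o['orientation']))
"
```

```text
t 12.4 ee [518.59 -65.74 107.07] tool cm [ 0.956  7.68  -0.442] F [-0.4   0.88 -0.66] w 87.54
toolz [ 0.0229 -0.0064 -0.9997] Rx [ 0.2313 -0.9728  0.0115]
(np.float64(288.57922921821216), np.float64(297.24052536547026))
```

View pics/w9.png

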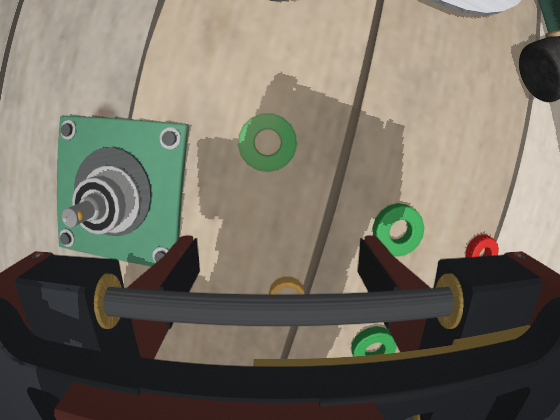

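Request:
arm_command([
  [[0.3,2,0],0],
  [[0.3,2.5,0],0],
  [[0.3,2,0],0],
  [[0,0.7,0.5],0],
  [[0,0,1.0],0],
  [[0,0,0],0],
  [[0,0,0],0],
])

```text
t: 13.15
ee_pos: [450.8, -86.1, 89.0]
orientation: [-2.465, 1.93, -0.036]
ft_force: [0.4, -0.3, 0.2]
width: 87.8
```

```bash
python3 -c "
from h import *
go(446,-92.8,90);tilt()
cv2.imwrite('pics/w10.png',get_image('wrist')[:,:,::-1])
crop('pics/w10c.png',220,340,170,290,5)
o=get_obs();print(wproj([445.5,-92.8,14],o['ee_pos'],o['orientation']))
"
```

```text
t 13.15 ee [450.8  -86.14  88.99] tool cm [ 0.533  0.623 -0.109] F [ 0.43 -0.3   0.19] w 87.84
toolz [ 0.0245 -0.0057 -0.9997] Rx [ 0.2394 -0.9708  0.0114]
(np.float64(284.7707842684646), np.float64(227.2957281291113))
```

View pics/w10c.png

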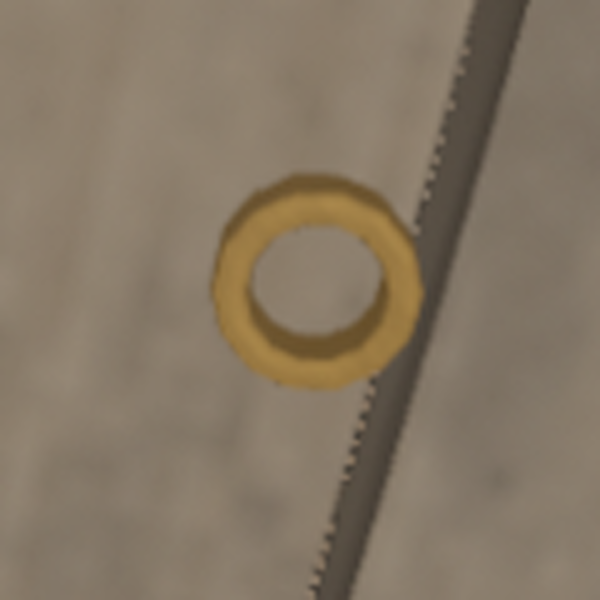

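The brass spacer's top centre is at about (283,228), 1.5 px from the prediction. I'll go down onto it.

```bash
python3 -c "
from h import *
nose_(283.2,227.6,14)
"
```

```text
world [444.98 -91.69  14.  ] tool [ 3.01  8.68 75.03]
```

```bash
python3 -c "
from h import *
go(445.2,-92.3,4)
"
```

```text
t 13.25 ee [450.84 -86.26  89.17] tool cm [0.354 0.884 8.504] F [ 0.34 -0.    0.39] w 88.3
```

Request:
arm_command([
  [[0.35,0.7,0.5],0],
  [[0,0.05,2.0],0],
  [[0,0.05,2.0],0],
  [[0,0.05,1.2],0],
  [[0,0,0.5],0],
  [[0,0,0],0],
  [[0,0,0],0],
])

```text
t: 13.95
ee_pos: [446.3, -93.7, 25.0]
orientation: [-2.464, 1.928, -0.041]
ft_force: [0.2, -0.3, -0.9]
width: 87.6
```

```bash
python3 -c "
from h import *
go(445.2,-92.3,4);tilt()
"
```

```text
t 13.95 ee [446.27 -93.7   24.97] tool cm [-0.19   0.124  2.092] F [ 0.21 -0.32 -0.94] w 87.58
toolz [ 0.0282 -0.0067 -0.9996] Rx [ 0.2402 -0.9706  0.0133]
```

Request:
arm_command([
  [[-0.19,0.1,0.7],0],
  [[0,0.0,0.8],0],
  [[0,0.0,0.5],0],
  [[0,0,0.1],0],
  [[0,0,0],0],
])

```text
t: 14.45
ee_pos: [446.5, -92.4, 3.5]
orientation: [-2.463, 1.927, -0.046]
ft_force: [-0.4, -0.3, -0.2]
width: 87.6
```

```bash
python3 -c "
from h import *
go(445.2,-92.3,4);tilt()
crop('pics/w11c.png',200,360,200,320,5)
"
```

```text
t 14.45 ee [446.5  -92.39   3.47] tool cm [-0.04   0.122 -0.057] F [-0.4  -0.26 -0.23] w 87.65
toolz [ 0.0311 -0.0074 -0.9995] Rx [ 0.2403 -0.9706  0.0147]
```

View pics/w11c.png

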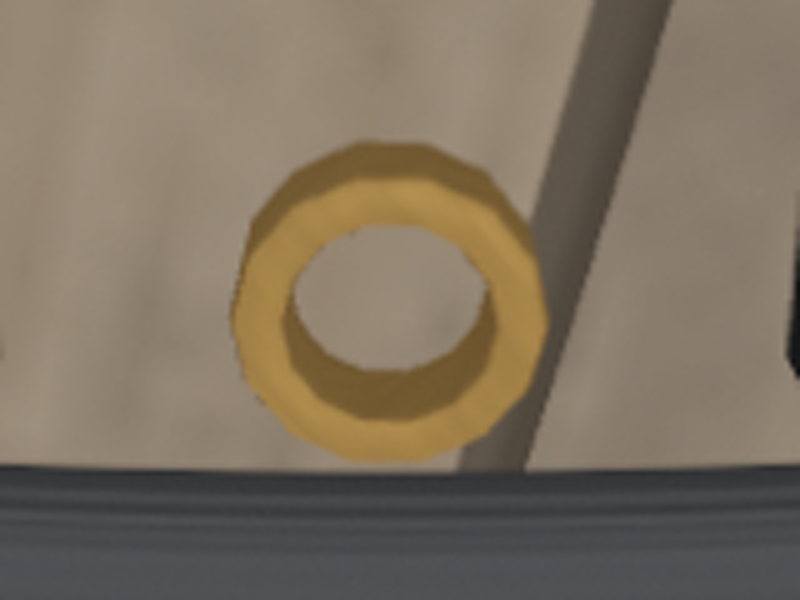

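Request:
arm_command([
  [[0,0.08,0],0],
  [[0,0,0],0],
  [[0,0,0],0],
  [[0,0,0],0],
  [[0,0,0],0],
  [[0,0,0],0],
  [[0,0,0],0],
  [[0,0,0],0],
  [[0,0,0],0],
], gripper=0)

```text
t: 15.4
ee_pos: [446.2, -92.7, 4.2]
orientation: [-2.463, 1.927, -0.048]
ft_force: [-1.0, -0.1, 0.2]
width: 31.7
```

```bash
python3 -c "
from h import *
go(445.2,-92.3,4);tilt()
crop('pics/w12c.png',200,360,200,320,5)
"
```

```text
t 15.4 ee [446.2  -92.73   4.2 ] tool cm [-0.066  0.087  0.016] F [-1.04 -0.11  0.23] w 31.68
toolz [ 0.0325 -0.0077 -0.9994] Rx [ 0.2403 -0.9706  0.0153]
```

View pics/w12c.png

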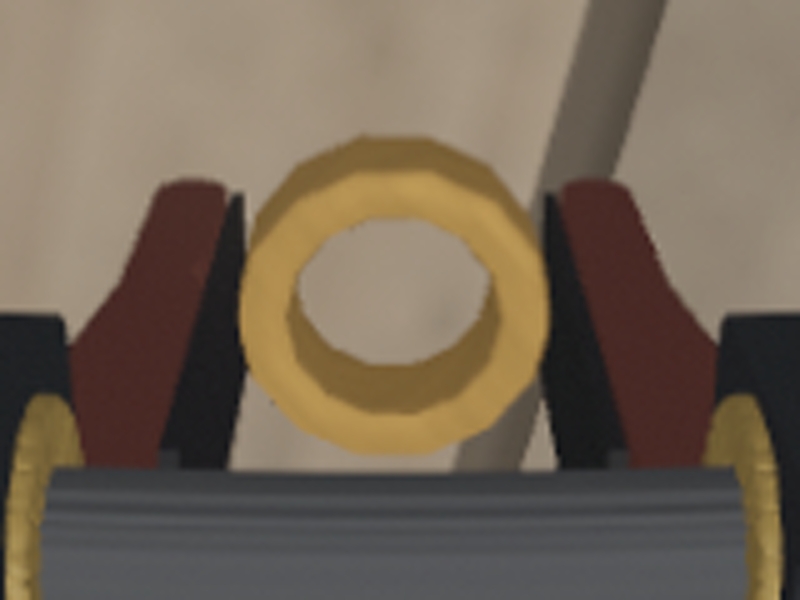

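Request:
arm_command([
  [[0,0,-1.5],0],
  [[0,0,-2.5],0],
  [[0,0,-2.5],0],
  [[-0.5,0,-2.5],0],
  [[-2,-1,-1.0],0],
  [[-3,-2,0],0],
  [[-3,-2,0],0],
  [[-2,-1,0],0],
  [[-1,-0.5,0],0],
  [[0,0,0],0],
  [[0,0,0],0],
])

```text
t: 16.55
ee_pos: [478.2, 39.1, 107.9]
orientation: [-2.461, 1.93, -0.044]
ft_force: [0.4, -0.4, -0.9]
width: 31.6
```

```bash
python3 -c "
from h import *
go(497.4,79.2,98);tilt()
"
```

```text
t 16.55 ee [478.18  39.12 107.92] tool cm [-3.448 -2.794  1.023] F [ 0.37 -0.35 -0.88] w 31.65
toolz [ 0.0307 -0.0068 -0.9995] Rx [ 0.2383 -0.9711  0.0139]
```

Request:
arm_command([
  [[-1.5,-1.2,0],0],
  [[-1.2,-1,0],0],
  [[-0.4,-0.3,0],0],
  [[0,0,0],0],
  [[0,0,0],0],
])

```text
t: 17.05
ee_pos: [493.9, 72.6, 107.3]
orientation: [-2.46, 1.936, -0.041]
ft_force: [-0.2, -0.2, -1.6]
width: 31.6
```

```bash
python3 -c "
from h import *
go(497.4,79.2,98);tilt()
"
```

```text
t 17.05 ee [493.94  72.56 107.33] tool cm [-0.578 -0.469  0.936] F [-0.15 -0.16 -1.58] w 31.63
toolz [ 0.0274 -0.008  -0.9996] Rx [ 0.2348 -0.9719  0.0142]
```

Request:
arm_command([
  [[-0.5,-0.4,0.5],0],
  [[-0.1,-0.05,0.4],0],
  [[0,0,0],0],
  [[0,0,0],0],
])

```text
t: 17.45
ee_pos: [496.5, 78.8, 97.2]
orientation: [-2.46, 1.938, -0.04]
ft_force: [0.5, 0.7, -0.6]
width: 31.8
```

```bash
python3 -c "
from h import *
go(497.4,79.2,98);tilt()
crop('pics/w13.png',215,345,180,320,4.2)
"
```

```text
t 17.45 ee [496.53  78.8   97.19] tool cm [-0.018 -0.096 -0.079] F [ 0.54  0.74 -0.63] w 31.85
toolz [ 0.0261 -0.0083 -0.9996] Rx [ 0.2337 -0.9722  0.0142]
```

View pics/w13.png

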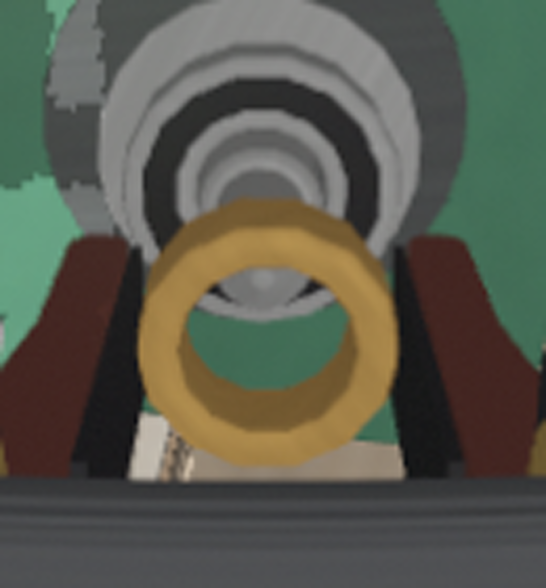

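The nose is visible inside the spacer's bore, so I'll lower it in stages.

Request:
arm_command([
  [[0,-0.07,0.3],0],
  [[0,0.02,0.7],0],
  [[0,0.02,0.8],0],
  [[0,0.02,0.7],0],
  [[0,0.01,0.3],0],
  [[0,0,0],0],
  [[0,0,0],0],
])

```text
t: 18.2
ee_pos: [496.8, 78.2, 66.1]
orientation: [-2.46, 1.939, -0.039]
ft_force: [-0.2, 0.3, -0.5]
width: 31.2
```

```bash
python3 -c "
from h import *
go(497.4,79.2,62);tilt()
crop('pics/w14.png',215,345,180,320,4.2)
"
```

```text
t 18.2 ee [496.79  78.25  66.13] tool cm [-0.084 -0.073  0.413] F [-0.15  0.31 -0.49] w 31.24
toolz [ 0.0249 -0.0086 -0.9997] Rx [ 0.2336 -0.9722  0.0141]
```

View pics/w14.png

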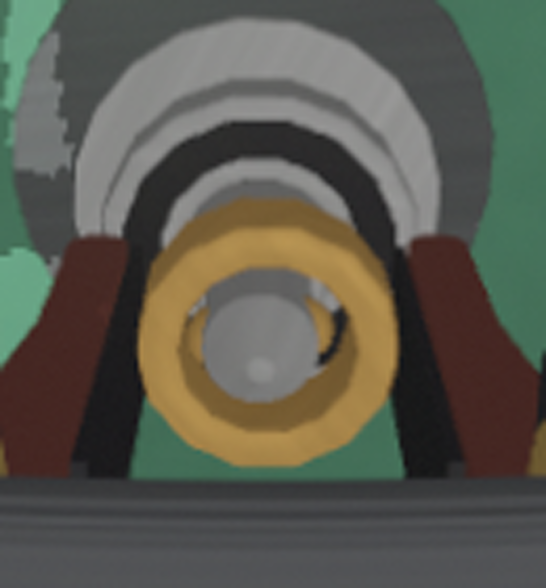

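Request:
arm_command([
  [[-0.08,-0.06,0],0],
  [[0,0,0.3],0],
  [[0,0.02,0.3],0],
  [[0,0.01,0.2],0],
  [[0,0,0],0],
  [[0,0,0],0],
])

```text
t: 18.85
ee_pos: [497.7, 79.2, 58.2]
orientation: [-2.46, 1.938, -0.041]
ft_force: [-0.1, 0.0, -1.0]
width: 31.3
```

```bash
python3 -c "
from h import *
go(497.4,79.2,50);tilt();print(get_obs()['moment'])
"
```

```text
t 18.85 ee [497.72  79.24  58.19] tool cm [-0.015  0.051  0.818] F [-0.15  0.04 -0.99] w 31.31
toolz [ 0.0265 -0.0083 -0.9996] Rx [ 0.2336 -0.9722  0.0143]
[-0.01836669  0.04134218 -0.05154437]
```

Bottom is just above the step at 54.5 mm. I'll creep down over the chamfer.

Request:
arm_command([
  [[0,0.02,0.15],0],
  [[0,0.01,0.15],0],
  [[0,0,0.1],0],
  [[0,0,0],0],
])

```text
t: 19.25
ee_pos: [498.2, 79.3, 54.2]
orientation: [-2.459, 1.938, -0.042]
ft_force: [0.4, 0.8, -0.1]
width: 31.8
```

```bash
python3 -c "
from h import *
go(497.5,79.2,50);tilt();print(get_obs()['moment'])
"
```

```text
t 19.25 ee [498.2   79.27  54.19] tool cm [-0.016  0.081  0.417] F [ 0.38  0.78 -0.05] w 31.76
toolz [ 0.028  -0.008  -0.9996] Rx [ 0.2335 -0.9722  0.0143]
[ 0.03534019 -0.014402    0.00289651]
```

Request:
arm_command([
  [[0,0.05,0.1],0],
  [[0,0.01,0.15],0],
  [[0,0,0.15],0],
  [[0,0,0],0],
])

```text
t: 19.65
ee_pos: [498.2, 79.3, 50.0]
orientation: [-2.458, 1.937, -0.043]
ft_force: [0.6, -0.3, -0.6]
width: 31.5
```

```bash
python3 -c "
from h import *
go(497.5,79.2,48);tilt();print(get_obs()['moment'])
"
```

```text
t 19.65 ee [498.2   79.27  50.01] tool cm [-0.012  0.075  0.199] F [ 0.6  -0.28 -0.56] w 31.52
toolz [ 0.029  -0.0077 -0.9995] Rx [ 0.2335 -0.9723  0.0143]
[ 0.0630791  -0.12775177 -0.01046172]
```

Request:
arm_command([
  [[0,0.01,0.08],0],
  [[0,0,0.08],0],
  [[0,0,0.03],0],
  [[0,0,0],0],
])

```text
t: 20.05
ee_pos: [498.3, 79.3, 48.2]
orientation: [-2.458, 1.937, -0.043]
ft_force: [-0.7, 0.2, 1.0]
width: 31.8
```

```bash
python3 -c "
from h import *
go(497.5,79.2,48);tilt();print(get_obs()['moment'])
crop('pics/w15.png',215,345,180,320,4.2)
"
```

```text
t 20.05 ee [498.33  79.28  48.17] tool cm [-0.011  0.083  0.015] F [-0.73  0.22  0.96] w 31.76
toolz [ 0.0293 -0.0076 -0.9995] Rx [ 0.2335 -0.9723  0.0143]
[ 0.14402856  0.0092638  -0.07480639]
```

View pics/w15.png

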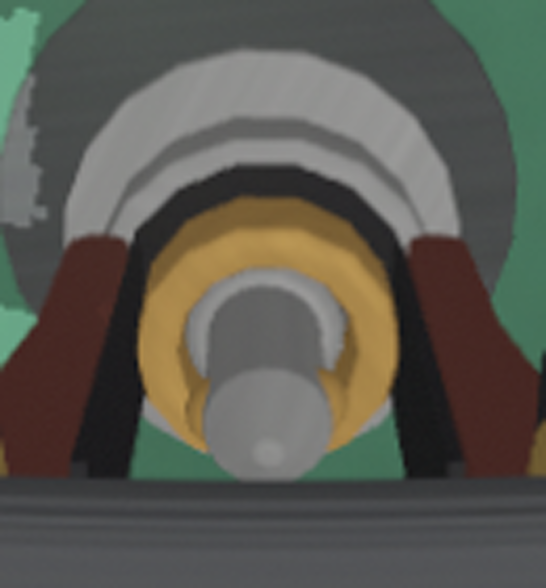

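The contact force is small and the spacer is at home height. I'm releasing it.

Request:
arm_command([
  [[0,0,0.03],0],
  [[0,0,0],0],
  [[0,0,0],0],
  [[0,0,0],0],
  [[0,0,0],0],
  [[0,0,0],0],
  [[0,0,0],0],
], gripper=1)

```text
t: 20.8
ee_pos: [497.5, 78.9, 47.5]
orientation: [-2.459, 1.938, -0.042]
ft_force: [-0.1, 0.3, -0.0]
width: 84.2
```

```bash
python3 -c "
from h import *
go(498,79.2,48);tilt();print(get_obs()['moment'])
crop('pics/w16.png',140,420,150,330,2.8)
"
```

```text
t 20.8 ee [497.49  78.94  47.49] tool cm [-0.013 -0.057 -0.05 ] F [-0.13  0.28 -0.  ] w 84.16
toolz [ 0.0277 -0.0082 -0.9996] Rx [ 0.2336 -0.9722  0.0144]
[-0.00869893  0.00091198 -0.02420441]
```

View pics/w16.png

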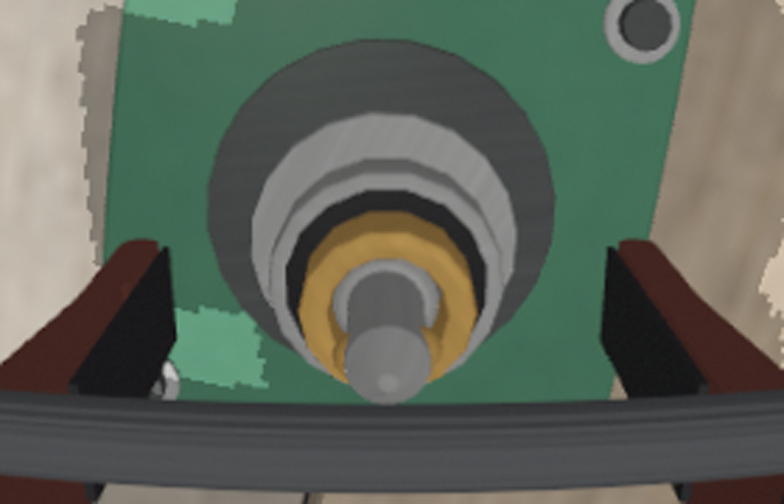

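Request:
arm_command([
  [[0,0,-1.5],0],
  [[0,0,-2.5],0],
  [[0,0,-2],0],
  [[1.5,0.2,0],0],
  [[3.5,0.5,0],0],
  [[4,0.7,0],0],
  [[4,0.7,0],0],
  [[4,0.7,0],0],
  [[4,0.7,0],0],
  [[4,0.7,0],0],
  [[3,0.7,0],0],
  [[2,0.3,0],0],
  [[1,0,0],0],
  [[0,0,0],0],
  [[0,0,0],0],
])

```text
t: 22.35
ee_pos: [519.6, -245.6, 113.9]
orientation: [-2.461, 1.933, -0.046]
ft_force: [0.4, -0.2, -0.5]
width: 87.9
```

```bash
python3 -c "
from h import *
go(522.5,-275.8,90);tilt()
"
```

```text
t 22.35 ee [ 519.59 -245.63  113.85] tool cm [2.962 0.497 2.42 ] F [ 0.41 -0.22 -0.47] w 87.93
toolz [ 0.0304 -0.0089 -0.9995] Rx [ 0.2364 -0.9715  0.0159]
```

Request:
arm_command([
  [[1.5,0.2,0.5],0],
  [[1,0.2,0.8],0],
  [[0.3,0.1,0.8],0],
  [[0,0,0],0],
  [[0,0,0],0],
])

```text
t: 22.85
ee_pos: [522.0, -273.3, 90.5]
orientation: [-2.465, 1.929, -0.043]
ft_force: [0.0, -0.3, 1.4]
width: 87.5
```

```bash
python3 -c "
from h import *
go(522.5,-275.8,90);tilt()
o=get_obs();print(wproj([522.7,-275.6,14],o['ee_pos'],o['orientation']))
crop('pics/w17.png',220,340,170,290,5)
"
```

```text
t 22.85 ee [ 521.99 -273.28   90.49] tool cm [0.256 0.013 0.053] F [ 0.01 -0.27  1.42] w 87.5
toolz [ 0.0286 -0.0076 -0.9996] Rx [ 0.2401 -0.9706  0.0142]
(np.float64(281.03487204585383), np.float64(218.51994662890473))
```

View pics/w17.png

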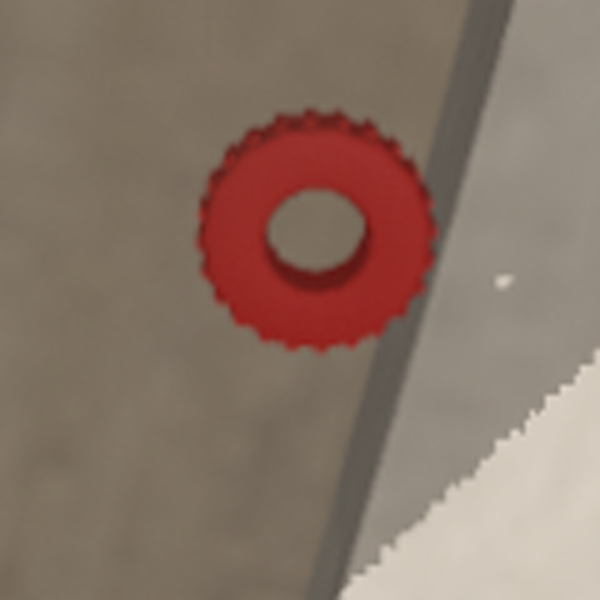

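The red collar's top centre is at about (283,218), with knurling visible, which matches the description.

```bash
python3 -c "
from h import *
nose_(283.2,217.6,14)
go(522.8,-277,4)
"
```

```text
world [ 523.64 -276.9    14.  ] tool [ 2.99  1.12 76.49]
t 22.9 ee [ 521.84 -273.16   90.44] tool cm [0.275 0.222 8.646] F [ 0.35  0.41 -0.68] w 87.54
```

Request:
arm_command([
  [[0.3,0,0.5],0],
  [[0,0.05,2.0],0],
  [[0,0.05,2.0],0],
  [[0,0.05,1.2],0],
  [[0,0,0.5],0],
  [[0,0,0],0],
  [[0,0,0],0],
])

```text
t: 23.6
ee_pos: [524.7, -277.3, 27.4]
orientation: [-2.466, 1.927, -0.047]
ft_force: [-0.2, 0.2, -0.2]
width: 87.7
```

```bash
python3 -c "
from h import *
go(523,-277,4);tilt()
"
```

```text
t 23.6 ee [ 524.67 -277.33   27.38] tool cm [-0.11   0.22   2.331] F [-0.21  0.21 -0.17] w 87.65
toolz [ 0.0314 -0.009  -0.9995] Rx [ 0.2415 -0.9703  0.0163]
```

Request:
arm_command([
  [[-0.05,0.15,0.8],0],
  [[0,0.05,0.8],0],
  [[0,0.0,0.5],0],
  [[0,0,0.2],0],
  [[0,0,0],0],
])

```text
t: 24.1
ee_pos: [524.3, -278.2, 4.1]
orientation: [-2.465, 1.926, -0.052]
ft_force: [0.3, -0.5, -0.6]
width: 87.8
```

```bash
python3 -c "
from h import *
go(523,-277,4);tilt()
crop('pics/w18.png',200,360,200,320,5)
"
```

```text
t 24.1 ee [ 524.29 -278.17    4.07] tool cm [-0.144  0.097  0.002] F [ 0.32 -0.48 -0.61] w 87.78
toolz [ 0.0339 -0.0105 -0.9994] Rx [ 0.2415 -0.9702  0.0183]
```

View pics/w18.png

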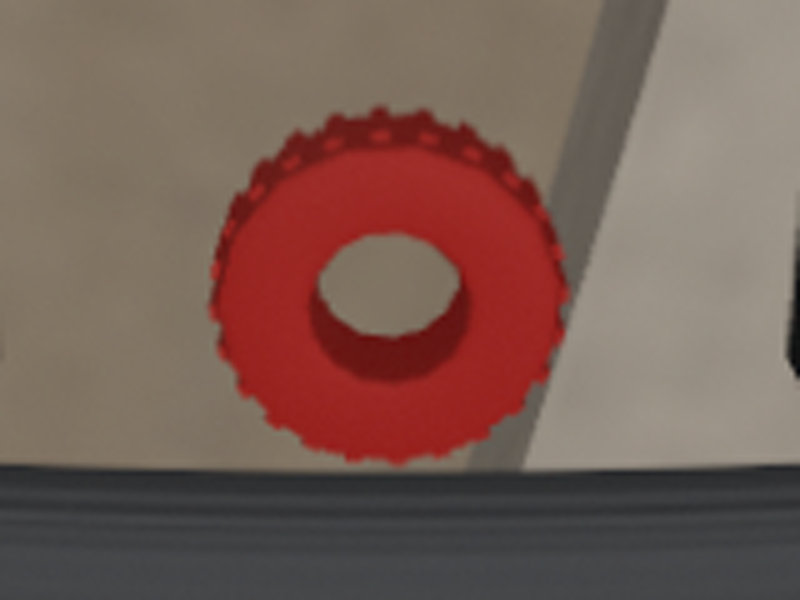

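Request:
arm_command([
  [[-0.04,0,0.06],0],
  [[0,0,0],0],
  [[0,0,0],0],
  [[0,0,0],0],
  [[0,0,0],0],
  [[0,0,0],0],
  [[0,0,0],0],
  [[0,0,0],0],
  [[0,0,0],0],
], gripper=0)

```text
t: 25.05
ee_pos: [524.8, -278.0, 4.3]
orientation: [-2.465, 1.926, -0.054]
ft_force: [-0.2, 0.4, -0.2]
width: 34.3
```

```bash
python3 -c "
from h import *
go(523,-277,4);tilt()
crop('pics/w19.png',200,360,200,320,5)
"
```

```text
t 25.05 ee [ 524.79 -278.03    4.34] tool cm [-0.144  0.15   0.027] F [-0.16  0.4  -0.24] w 34.28
toolz [ 0.0352 -0.0112 -0.9993] Rx [ 0.2415 -0.9702  0.0194]
```

View pics/w19.png

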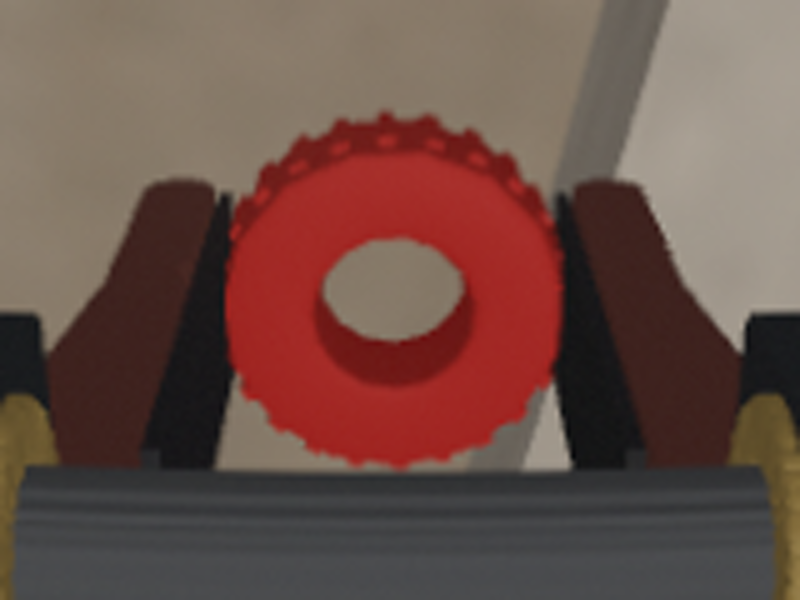

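Request:
arm_command([
  [[0,0,-1.5],0],
  [[0,0,-2.5],0],
  [[0,0,-2.5],0],
  [[-0.5,0,-2.5],0],
  [[-2,-0.2,-1],0],
  [[-4,-0.6,0],0],
  [[-4,-0.6,0],0],
  [[-4,-0.6,0],0],
  [[-4,-0.6,0],0],
  [[-4,-0.6,0],0],
  [[-4,-0.6,0],0],
  [[-2.5,-0.4,0],0],
  [[-1,-0.2,0],0],
  [[0,0,0],0],
  [[0,0,0],0],
])

```text
t: 26.6
ee_pos: [494.4, 32.7, 117.7]
orientation: [-2.456, 1.925, -0.077]
ft_force: [0.0, 0.1, -1.3]
width: 34.3
```

```bash
python3 -c "
from h import *
go(497.6,79.2,100);tilt()
"
```

```text
t 26.6 ee [494.36  32.74 117.73] tool cm [-4.481 -1.344  1.718] F [ 0.03  0.08 -1.32] w 34.25
toolz [ 0.0514 -0.0149 -0.9986] Rx [ 0.2383 -0.9708  0.0267]
```

Request:
arm_command([
  [[-2,-0.6,0],0],
  [[-1.5,-0.4,0.2],0],
  [[-0.6,-0.2,0.2],0],
  [[0,0,0],0],
  [[0,0,0],0],
])

```text
t: 27.1
ee_pos: [498.2, 70.5, 113.8]
orientation: [-2.449, 1.934, -0.08]
ft_force: [-0.1, -0.9, -1.1]
width: 34.2
```

```bash
python3 -c "
from h import *
go(497.6,79.2,100);tilt()
"
```

```text
t 27.1 ee [498.2   70.47 113.76] tool cm [-0.901 -0.08   1.357] F [-0.07 -0.91 -1.1 ] w 34.24
toolz [ 0.0524 -0.0161 -0.9985] Rx [ 0.2313 -0.9725  0.0278]
```

Request:
arm_command([
  [[-0.6,-0.05,0.5],0],
  [[-0.2,-0.02,0.5],0],
  [[-0.05,0,0.2],0],
  [[0,0,0],0],
  [[0,0,0],0],
])

```text
t: 27.6
ee_pos: [497.2, 77.4, 100.1]
orientation: [-2.448, 1.937, -0.079]
ft_force: [-0.4, 0.0, -0.7]
width: 34.3
```

```bash
python3 -c "
from h import *
go(497.6,79.2,96);tilt()
crop('pics/w20.png',215,345,180,320,4.2)
"
```

```text
t 27.6 ee [497.23  77.36 100.13] tool cm [-0.182 -0.059  0.411] F [-0.37  0.03 -0.68] w 34.31
toolz [ 0.0513 -0.0166 -0.9985] Rx [ 0.2291 -0.973   0.0279]
```

View pics/w20.png

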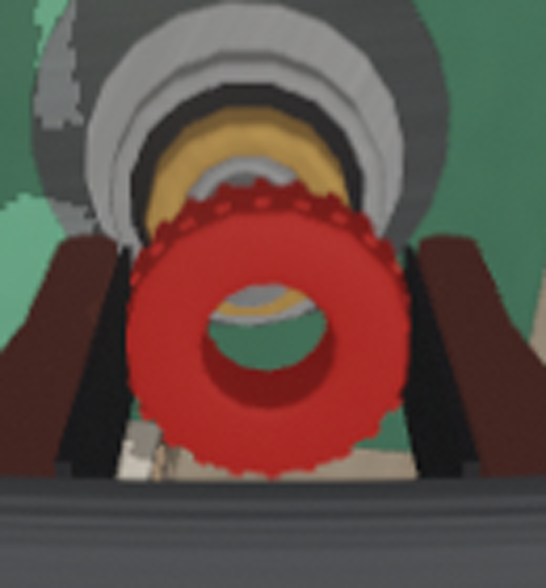

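Request:
arm_command([
  [[-0.16,-0.04,0.2],0],
  [[0,0.02,0.3],0],
  [[0,0,0],0],
  [[0,0,0],0],
])

```text
t: 28.05
ee_pos: [497.6, 79.1, 95.0]
orientation: [-2.448, 1.937, -0.08]
ft_force: [-0.7, -0.2, -0.0]
width: 34.1
```

```bash
python3 -c "
from h import *
go(497.6,79.2,90);tilt()
crop('pics/w21.png',215,345,180,320,4.2)
"
```

```text
t 28.05 ee [497.56  79.05  94.97] tool cm [-0.027  0.016  0.496] F [-0.71 -0.22 -0.05] w 34.06
toolz [ 0.0519 -0.0165 -0.9985] Rx [ 0.2292 -0.973   0.028 ]
```

View pics/w21.png

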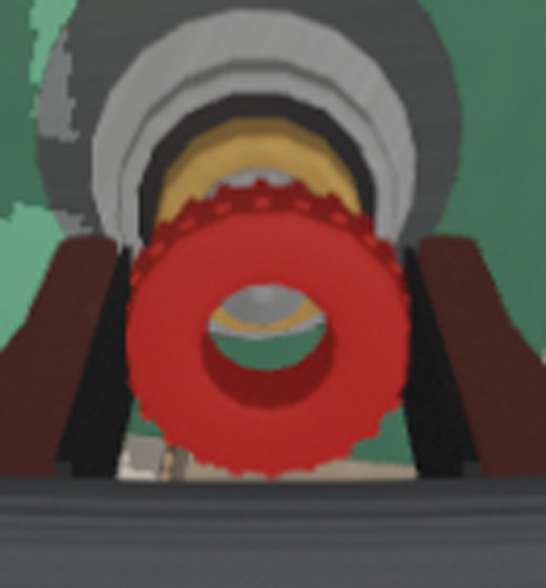

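```bash
python3 -c "
from h import *
nose_(277.5,249.1,86.5);nose_(278.7,261.8,94.97+9.8)
"
```

```text
world [497.36  80.03  86.5 ] tool [-1.21  0.27  8.4 ]
world [496.73  79.73 104.77] tool [-0.56  0.1  -9.88]
```

Request:
arm_command([
  [[-0.03,-0.02,0.2],0],
  [[0,0.01,0.3],0],
  [[0,0.02,0.3],0],
  [[0,0,0.1],0],
  [[0,0,0],0],
  [[0,0,0],0],
])

```text
t: 28.7
ee_pos: [497.8, 79.1, 85.1]
orientation: [-2.448, 1.937, -0.079]
ft_force: [-0.8, 1.2, -0.2]
width: 34.1
```

```bash
python3 -c "
from h import *
go(497.7,79.3,82);tilt()
crop('pics/w22.png',215,345,180,320,4.2)
"
```

```text
t 28.7 ee [497.78  79.12  85.08] tool cm [-0.028  0.018  0.307] F [-0.8   1.19 -0.15] w 34.11
toolz [ 0.0516 -0.0165 -0.9985] Rx [ 0.2291 -0.973   0.028 ]
```

View pics/w22.png

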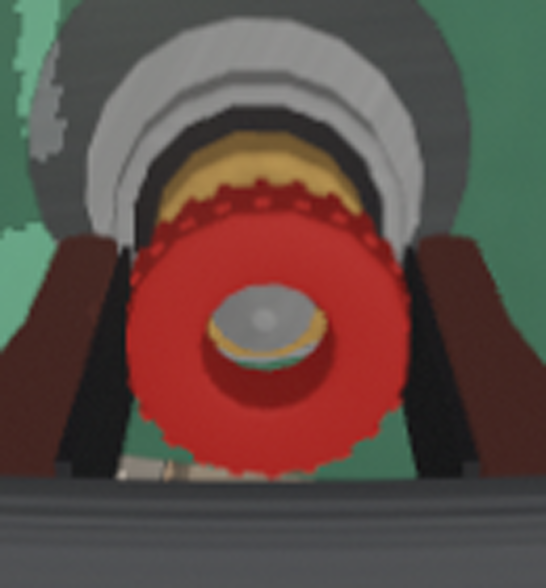

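```bash
python3 -c "
from h import *
nose_(277.7,255.6,86.5);nose_(278.7,261.8,85.08+9.8)
"
```

```text
world [497.31  80.18  86.5 ] tool [-1.09  0.17 -1.43]
world [497.02  79.82  94.88] tool [-0.56  0.14 -9.8 ]
```

Request:
arm_command([
  [[-0.03,0,0.1],0],
  [[0,0.01,0.15],0],
  [[0,0.01,0.1],0],
  [[0,0,0],0],
])

```text
t: 29.15
ee_pos: [497.9, 79.4, 81.5]
orientation: [-2.447, 1.937, -0.08]
ft_force: [-0.3, 0.2, 0.9]
width: 34.3
```

```bash
python3 -c "
from h import *
go(497.7,79.3,78);tilt();print(get_obs()['moment'])
"
```

```text
t 29.15 ee [497.91  79.4   81.53] tool cm [-0.005  0.04   0.352] F [-0.27  0.16  0.87] w 34.29
toolz [ 0.0523 -0.0164 -0.9985] Rx [ 0.2291 -0.973   0.028 ]
[-0.00109884 -0.02106274 -0.04861846]
```

Request:
arm_command([
  [[0,0.01,0.1],0],
  [[0,0.01,0.1],0],
  [[0,0,0.1],0],
])

```text
t: 29.45
ee_pos: [498.5, 79.5, 79.2]
orientation: [-2.446, 1.936, -0.081]
ft_force: [-0.5, 0.7, 5.5]
width: 34.5
```

```bash
python3 -c "
from h import *
go(497.7,79.3,78);tilt();print(get_obs()['moment'])
"
```

```text
t 29.45 ee [498.49  79.52  79.2 ] tool cm [0.    0.088 0.116] F [-0.46  0.68  5.52] w 34.48
toolz [ 0.0536 -0.016  -0.9984] Rx [ 0.2289 -0.973   0.0279]
[0.0120442  0.18587178 0.05516648]
```

Request:
arm_command([
  [[0,0.06,0.1],0],
  [[0,0.02,0.12],0],
  [[0,0.01,0.12],0],
])

```text
t: 29.75
ee_pos: [498.7, 79.4, 76.3]
orientation: [-2.445, 1.935, -0.083]
ft_force: [-0.1, 0.3, 3.9]
width: 34.3
```

```bash
python3 -c "
from h import *
go(497.7,79.3,76);tilt();print(get_obs()['moment'])
"
```

```text
t 29.75 ee [498.65  79.38  76.25] tool cm [-0.014  0.096  0.02 ] F [-0.06  0.32  3.88] w 34.31
toolz [ 0.0557 -0.0158 -0.9983] Rx [ 0.229  -0.973   0.0281]
[ 0.01515931  0.03115707 -0.02195562]
```

Request:
arm_command([
  [[0,0.08,0.12],0],
  [[0,0.02,0.14],0],
  [[0,0.01,0.14],0],
  [[0,0.01,0.14],0],
])

```text
t: 30.15
ee_pos: [498.4, 79.2, 70.6]
orientation: [-2.444, 1.934, -0.085]
ft_force: [-0.3, 0.7, 3.7]
width: 34.2
```

```bash
python3 -c "
from h import *
go(497.7,79.3,70);tilt();print(get_obs()['moment'])
"
```

```text
t 30.15 ee [498.41  79.15  70.57] tool cm [-0.032  0.069  0.053] F [-0.31  0.68  3.66] w 34.2
toolz [ 0.0571 -0.0154 -0.9982] Rx [ 0.2289 -0.973   0.0281]
[ 0.04782614 -0.00343288 -0.003258  ]
```

Request:
arm_command([
  [[-0.02,0.06,0.12],0],
  [[0,0.02,0.14],0],
  [[0,0.01,0.12],0],
  [[0,0.01,0.1],0],
])

```text
t: 30.55
ee_pos: [497.8, 79.1, 65.2]
orientation: [-2.444, 1.934, -0.085]
ft_force: [0.7, 0.7, 1.4]
width: 34.0
```

```bash
python3 -c "
from h import *
go(497.7,79.3,62.3);tilt();print(get_obs()['moment'])
"
```

```text
t 30.55 ee [497.84  79.07  65.18] tool cm [-0.034  0.023  0.287] F [0.74 0.72 1.45] w 34.04
toolz [ 0.0575 -0.0154 -0.9982] Rx [ 0.2289 -0.973   0.0282]
[ 0.13975264 -0.12734373  0.00872527]
```

Request:
arm_command([
  [[-0.02,0.02,0.1],0],
  [[0,0.01,0.1],0],
  [[0,0.005,0.08],0],
])

```text
t: 30.85
ee_pos: [497.7, 79.2, 61.9]
orientation: [-2.444, 1.934, -0.085]
ft_force: [-0.6, 0.3, 6.1]
width: 34.3
```

```bash
python3 -c "
from h import *
go(497.7,79.3,62.3);tilt();print(get_obs()['moment'])
crop('pics/w23.png',215,345,180,320,4.2)
"
```

```text
t 30.85 ee [497.71  79.17  61.93] tool cm [-0.011 -0.004 -0.037] F [-0.6   0.34  6.1 ] w 34.26
toolz [ 0.0576 -0.0153 -0.9982] Rx [ 0.2289 -0.973   0.0281]
[0.16572208 0.06293621 0.01790368]
```

View pics/w23.png

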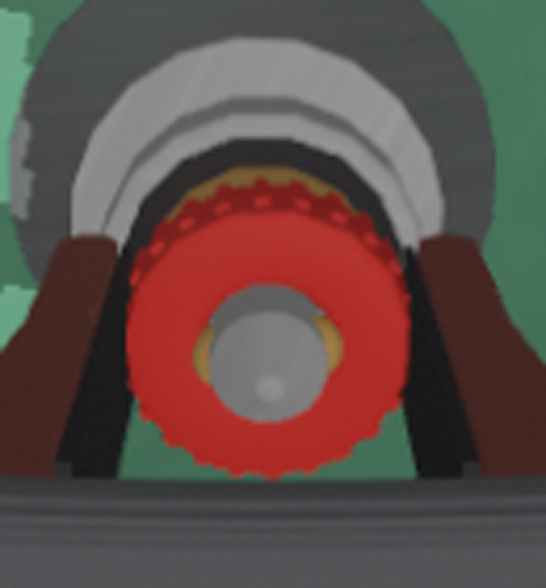

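Both brass balls now stand out over the collar's top edge, and 6 N at home height means it is seated. One more gentle nudge, then I'll release.

Request:
arm_command([
  [[0,0,0.07],0],
  [[0,0,0.05],0],
])

```text
t: 31.1
ee_pos: [497.8, 79.3, 61.2]
orientation: [-2.444, 1.934, -0.085]
ft_force: [-1.4, 0.9, 7.9]
width: 33.9
```

Request:
arm_command([
  [[0,0,0],0],
  [[0,0,0],0],
  [[0,0,0],0],
  [[0,0,0],0],
  [[0,0,0],0],
  [[0,0,0],0],
  [[0,0,0],0],
], gripper=1)

```text
t: 31.8
ee_pos: [495.6, 78.7, 60.0]
orientation: [-2.447, 1.936, -0.081]
ft_force: [-0.4, 0.8, -0.2]
width: 85.7
```

```bash
python3 -c "
from h import *
go(497.7,79.3,62.3);tilt()
crop('pics/w24.png',140,420,150,330,2.8)
"
```

```text
t 31.8 ee [495.59  78.72  59.97] tool cm [-0.001 -0.229 -0.222] F [-0.43  0.8  -0.2 ] w 85.69
toolz [ 0.0531 -0.0162 -0.9985] Rx [ 0.229  -0.973   0.0279]
```

View pics/w24.png

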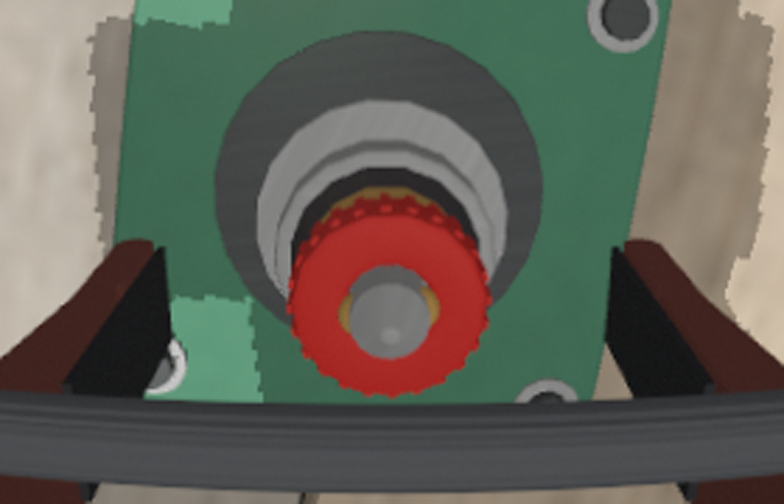

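Request:
arm_command([
  [[0,0,-1.0],0],
  [[0,0,-2],0],
  [[0,0,-2.5],0],
  [[0,0,-2],0],
  [[0,1.5,-0.5],0],
  [[2,3,0],0],
  [[3,2,0],0],
  [[3,2,0],0],
  [[2,1,0],0],
  [[0,0,0],0],
  [[0,0,0],0],
])

```text
t: 32.95
ee_pos: [412.0, -41.5, 142.3]
orientation: [-2.449, 1.935, -0.078]
ft_force: [0.5, 1.0, -0.3]
width: 87.7
```

```bash
python3 -c "
from h import *
go(497.7,79.3,62.3)
im=get_image('scene')[:,:,::-1];cv2.imwrite('pics/s2.png',im)
cv2.imwrite('pics/s2c.png',cv2.resize(im[195:295,215:325],None,fx=6,fy=6,interpolation=cv2.INTER_CUBIC))
cv2.imwrite('pics/w25.png',get_image('wrist')[:,:,::-1])
print(proj('scene',[[497.6,79.8,z] for z in (30,44,58,72,86.5)]))
"
```

```text
t 32.95 ee [411.99 -41.5  142.29] tool cm [ -9.985 -10.758   8.243] F [ 0.54  1.04 -0.35] w 87.69
[[269.80187573 245.51164133]
 [269.66498515 241.75584437]
 [269.52530464 237.92350194]
 [269.38274806 234.0122499 ]
 [269.23197239 229.87549513]]
```

View pics/s2.png

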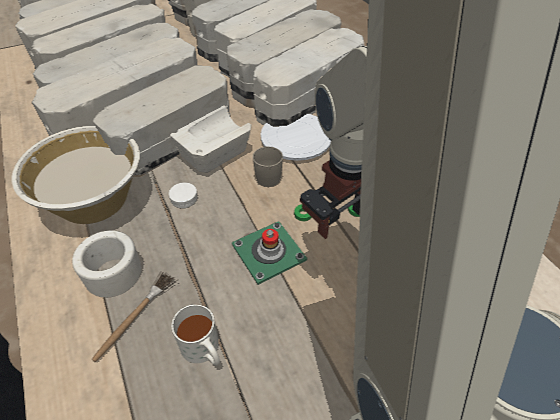

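View pics/s2c.png

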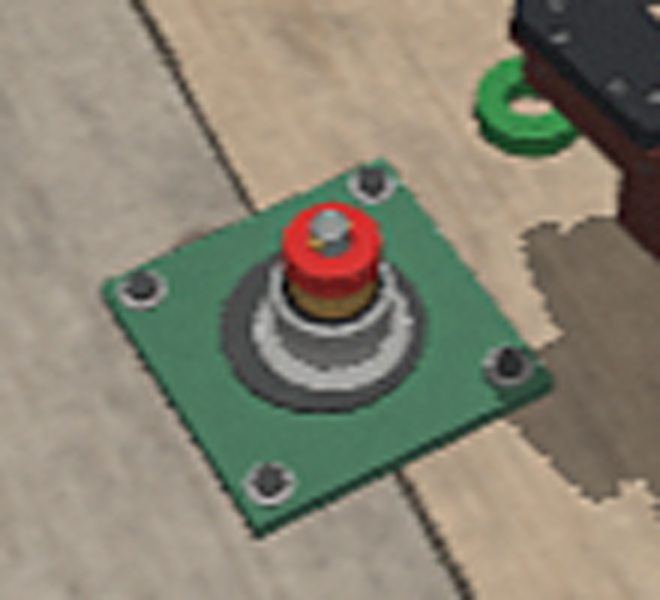

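View pics/w25.png

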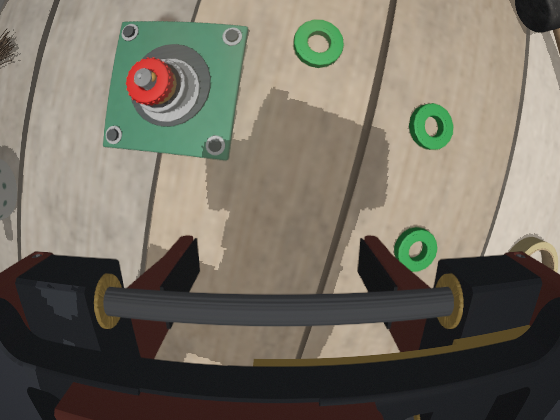

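The scene view shows the stack upright. The collar's top centre is at about (270,235), against (269.4,234.0) predicted for 72 mm, and both balls are above it. The mug, beaker and tin haven't moved. I'm handing in.

```bash
python3 -c "
from workcell import *
print(close_job())"
```

```text
the job is handed in; nothing more can be done
None
```

The spindle is back together: bearing, then brass spacer, then red collar, which clicked under both spring balls. I handed the job in at about 33 s of the 72 s, with the gripper open and clear; no verdict came back.

- **Forces:** the bearing and spacer met only about 2 N as they seated. The collar passed the balls at about 5.5 N, and I pushed it home with about 8 N. These are readings at the end of each move, all well below 25 N.
- **Last checks:** after release, the wrist picture shows both balls standing out over the collar's top edge. In the scene picture, the collar's top is within about 1 px of where a 72 mm height should appear. The mug, beaker, tin and green rings were left alone.
- **Not exact:** over the moves the tool drifted to about 3° off vertical, which the interface gives no way to correct. I offset the descents for it, and the parts look flat in the pictures. That is by eye; I didn't measure flatness separately.

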